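# Load the parts washer: strainer in, bearing caps in, lid pressed on

### The arm

A 6-joint arm with a two-finger parallel gripper is mounted at the origin on the work surface. World frame = base frame: x ahead of the robot, y to its left, z up, the work surface at z = 0. Lengths are in mm, angles in rad, forces in N, time in s.
With the tool pointing down it reaches from about 325 to 775 mm from the base axis. Payload 5.5 kg.
Tool frame: the origin (TCP) lies at the very end of the fingers, on their centre line; the grasp point (between the pads) lies 19 mm behind it; y points along the fingers, x is the direction in which the jaws open and shut, and the axes are right-handed (so a half turn about y gives the same grasp; the last joint's range is limited). The gripper opens to 85 mm and grips with 20 to 120 N. Pads are 22 mm wide; open, the fingers measure 114 mm over their backs; the gripper's body (76 mm by 85 mm) begins 54 mm behind the grasp point. The pads swing forward as they close: fully open they stand 13 mm farther back than shut.
Start: joints at [1.233, 0.091, 1.231, -0, 1.82, -0.057], TCP at [166.279, 576.513, 203.775] pointing down, gripper open.
Joint ranges: [-2.87, 2.87], [-0.86, 2.18], [0.17, 2.46], [-1.51, 4.65], [0.06, 2.69], [-2.65, 2.65]. Speed limits (rad/s): [2.57, 2.57, 3.01, 3.14, 3.14, 3.14].

### API

Orientations are given as a unit quaternion [x, y, z, w].
In Python, from bench import sense, grab_frame, finish_job gives the robot as it stands. The module is installed in compiled form; this text tells all that it offers.
- The arm moves only by the tool arm_command, never from a script. Its argument "targets" is a list of rows, each a list of 2 entries, a list of its own where there are three numbers: the shift along the tool's x, y, z in mm, then the turn about the tool's y in degrees. In form: [[[x, y, z], yaw], ...]. A call has 1 to 10 rows; each row shifts and turns the commanded pose from where the row before left it, along the tool's axes as they then stand; what a row does not reach is not made up. A row lasts 1/10 s, in which the tool goes at most 50 mm and 8.59 degrees, less where a joint would pass 70% of its speed; a pose out of reach is approached as far as the arm can. A call is refused whole if a number of a shift passes 50 or a number of a turn 8.59, either way. A call with a gripper value outside its range is refused whole. "fingers" is the opening, from 0 (shut) to 1 (fully open), set as the call begins (left out, the last holds). The fingers move at their own pace and stop on an object; "squeeze" is the grip in N (left out, the last holds). Time passes only in rows, so rows that do not move let the fingers close. It gives the time, the measured TCP pose, the force and the opening at its end, in the units of the state.
- sense(): the state, without advancing time (a new reading comes with each control period).
- grab_frame(name): name is "scene" or "side" or "wrist"; returns a dict with "img" (384x512x3 uint8, red, green, blue), "camera_matrix" (3x3 intrinsics, pixels), "T" (4x4, takes a point from camera to world coordinates). Camera axes: x right, y down, z forward; pixel columns grow to the right and rows downward; lengths in mm; the calibration is good to about 2 mm. A picture is of the moment at which its call begins. There is no depth.
- finish_job(): hands the job in, once; it reports no verdict.
The state is a dict: "t": time; "joint_pos": joint angles; "qd": joint speeds; "joint_torque": joint torques, N m; "eef_pos": TCP position; "tcp_rot": TCP orientation; "force": force on the tool from outside, world axes, zero at the start; "moment": the same for the moment, N m; "grip_width": finger opening in mm.
Only numpy, scipy, OpenCV 4.12 (cv2) and the standard library are available. Lean on these libraries where they do the work, as an engineer would, in place of code of your own. Each camera call takes 0.05 s, during which the arm holds its last target. There are 200 camera calls.

### The job

Get the parts washer ready: tilt the strainer grating through the washer's opening and settle it flat on the ledges inside, then lay all the bearing caps that are on the bench on it, inside the washer. Finally put the washer's lid on and press it down past its catches until it sits fully down and level; leave everything else on the bench where it is.

Things in the scene. Friction and masses are not known exactly. Their poses are not given: they have to be found in the camera images.
- washer: Bench-top parts washer, fixed: open grey tank, outside 234 (x) x 162 (y) x 110 mm (z). Origin under its centre on the bench, x along its length, z up. Inside 222 mm long, 150 mm wide (side walls 6 mm).
- washer_opening (a point): Centre of the washer's top opening, 110 mm above its base; axes as the washer. At each x end a steel lip 8 mm thick turns inward above the inside, so the opening is only 172 mm long (x = -86..86 mm) but the full 150 mm wide.
- washer_ledges (a point): Point midway between the washer's two ledges, level with their tops (44 mm above the washer's base, 58 mm below the lips' underside). One ledge below each lip: from the end wall in to |x| = 71 mm, full width.
- washer_catch (a point): One of four white round spring catches of 8 mm radius in the long side walls: at x = +-55 mm, 100 mm above the washer's base, bulging 6.5 mm inward. They give way sideways and hold the lid's rails once these are pushed past.
- strainer_handle (a point): Strainer: flat steel grating 190 (x) x 130 (y) x 6 mm, 0.35 kg, longer than the washer's opening, with an upright black fin at its centre, 36 (x) x 12 (y) mm, top 62 mm above the grating's underside. This point: in the fin, 50 mm above the underside; z up, alike either way round. Seated flat on the ledges the point is 94 mm above the washer's base; some play in x and y.
- lid_handle (a point): Loose lid: plate 200 (x) x 166 (y) x 5 mm, 0.25 kg, on top a black bar 60 (x) x 14 (y) x 40 mm. This point: in the bar, 26 mm above the plate, 14 below the bar's top, 55 above the underside of the rails. Put on loosely, lengthwise, it stands about 15 mm proud on the catches; 5 to 20 N snap it down. Seated, the point is 141 mm above the washer's base. Alike either way round.
- lid_rail (a point): Lower edge of one of the lid's two round-edged rails, which run along x under both long sides: 12 mm wide, outer faces at y = +-71 mm, x = -82..82 mm, 24 mm down from the plate. On the bench the lid stands on them; on the washer they go inside the opening.
- cap0_mid (a point): Crankshaft bearing cap: arched aluminium block 64 (x) x 22 (y) x 34 mm (z), 0.12 kg, standing on its two feet on the bench to the left or right of the washer; this point is its centre, 17 mm up; x long, z up. Three or four caps are present; an absent one reads None from the start.
- cap1_mid (a point): Crankshaft bearing cap: arched aluminium block 64 (x) x 22 (y) x 34 mm (z), 0.12 kg, standing on its two feet on the bench to the left or right of the washer; this point is its centre, 17 mm up; x long, z up. Three or four caps are present; an absent one reads None from the start.
- cap2_mid (a point): Crankshaft bearing cap: arched aluminium block 64 (x) x 22 (y) x 34 mm (z), 0.12 kg, standing on its two feet on the bench to the left or right of the washer; this point is its centre, 17 mm up; x long, z up. Three or four caps are present; an absent one reads None from the start.
- cap3_mid (a point): Crankshaft bearing cap: arched aluminium block 64 (x) x 22 (y) x 34 mm (z), 0.12 kg, standing on its two feet on the bench to the left or right of the washer; this point is its centre, 17 mm up; x long, z up. Three or four caps are present; an absent one reads None from the start.
- jar: Glass jar with a steel cap, 60 mm wide, 75 mm high, loose, at the far left; not part of the job. Origin under its centre.
- wrench: Steel wrench, 170 mm long, lying loose at the far right; not part of the job.
- bearing: Steel bearing ring, 72 mm across, 18 mm high, loose, beyond the washer; not part of the job. Origin under its centre.
- grinder: Hand grinder, 175 mm long, 56 mm high at its disc, lying loose beyond the washer; not part of the job.

How it is judged:
By the outcome, as a careful person would: the job done as asked, in the order asked, and still so for the second after the job is handed in, with the robot touching nothing.
Of cap0, cap1, cap2, cap3 only 3 to 4 are there at a start; the rules pass over those that are not, and their reading is None.
At some moment in a run one of strainer, lid, cap0, cap1, cap2, cap3 may be knocked a few centimetres aside while the robot is not near it.
It also fails if it takes over 210 s, if anything falls off the work surface, if the arm or the gripper's body presses on something with over 40 N, if the wrist force passes 120 N, or if a joint passes its speed limit or range.

## Working session

There is one attempt and no reset: what is moved stays moved. The work goes in short steps, Python scripts to look and compute and a tool call to move; the robot and the scene stay as the last step left them, time stands still between calls to the robot, and variables do not carry over. Pictures are saved under pics/ and viewed, about 12 in all and at most 16, crops included, and the job is handed in when it is done.

Besides the shell and the picture viewer there is one more tool, called after "Call:" in YAML: its name, and indented under it one key for each argument. arm_command: Moves the arm, as the interface text tells. Its arguments: {"type":"object","properties":{"targets":{"type":"array","items":{"type":"array"}},"fingers":{"type":"number"},"squeeze":{"type":"number"}},"required":["targets"]}

```bash
mkdir -p pics; ls; cat > h.py <<'E'
import numpy as np,cv2
from bench import sense,grab_frame,finish_job
from scipy.spatial.transform import Rotation as R
def snap(n,f):
    d=grab_frame(n); np.savez('pics/'+f+'.npz',**d)
    cv2.imwrite('pics/'+f+'.png',d['img'][:,:,::-1]); return d
def load(f): return np.load('pics/'+f+'.npz')
def px2w(d,u,v,z):
    r=d['T'][:3,:3]@np.linalg.solve(d['camera_matrix'],[u,v,1.]); c=d['T'][:3,3]
    return c+r*(z-c[2])/r[2]
def w2px(d,p):
    q=d['T'][:3,:3].T@(np.asarray(p,float)-d['T'][:3,3]); q=d['camera_matrix']@q; return q[:2]/q[2]
def st():
    s=sense(); r=R.from_quat(s['tcp_rot']).as_matrix()
    print('t',round(s['t'],2),'pos',np.round(s['eef_pos'],1),'F',np.round(s['force'],1),'w',round(s['grip_width'],1)); print('axes x',np.round(r[:,0],3),'y',np.round(r[:,1],3),'z',np.round(r[:,2],3)); return s,r
E
python3 - <<'E'
from h import *
s,r=st(); print(s)
for n in ['scene','side']:
    d=snap(n,n+'0'); print(n,np.round(d['T'],2).tolist(),d['camera_matrix'].tolist())
a=cv2.imread('pics/scene0.png');b=cv2.imread('pics/side0.png')
E
```

```text
pics
t 0.0 pos [166.2 576.2 202.6] F [-0.1  0.3  0.5] w 85.5
axes x [ 0.277  0.961 -0.002] y [-0.001 -0.002 -1.   ] z [-0.961  0.277  0.   ]
{'t': 0.0, 'joint_pos': array([ 1.23329063e+00,  9.18837447e-02,  1.23190488e+00,  8.36667249e-06,
        1.81978608e+00, -5.67167044e-02]), 'qd': array([ 7.30799822e-04, -1.73048685e-03,  6.53044383e-04,  1.12905293e-03,
       -3.05878946e-04, -5.50296127e-05]), 'joint_torque': array([-1.79521747e-03, -4.58710134e+01, -4.18036330e+01, -3.68092594e-05,
        1.07949047e-02,  1.48234381e-05]), 'eef_pos': array([166.16524786, 576.18205603, 202.62529134]), 'tcp_rot': array([ 0.56543308,  0.42452939, -0.42569848, -0.5646601 ]), 'force': array([-0.12095471,  0.33400206,  0.51069766]), 'moment': array([0.00324849, 0.06057745, 0.01493461]), 'grip_width': 85.54799131232427}
scene [[-0.81, 0.4, -0.42, 993.35], [0.58, 0.56, -0.59, 566.69], [-0.01, -0.73, -0.69, 793.05], [0.0, 0.0, 0.0, 1.0]] [[359.1661930552754, 0.0, 256.2727304094081], [0.0, 359.1661930552754, 190.41470272123456], [0.0, 0.0, 1.0]]
side [[-1.0, -0.07, 0.07, 469.29], [-0.1, 0.62, -0.78, 1006.79], [0.01, -0.78, -0.63, 913.96], [0.0, 0.0, 0.0, 1.0]] [[399.21869040128405, 0.0, 251.18128197471773], [0.0, 399.21869040128405, 200.85575504132566], [0.0, 0.0, 1.0]]
```

View pics/scene0.png

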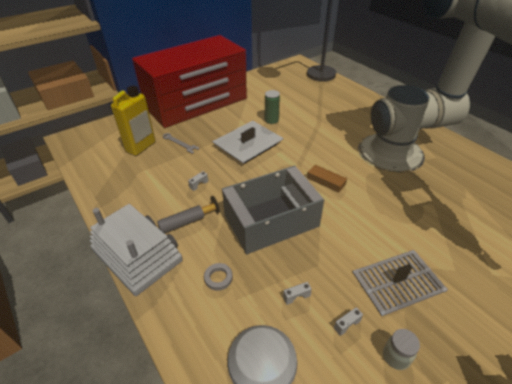

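View pics/side0.png

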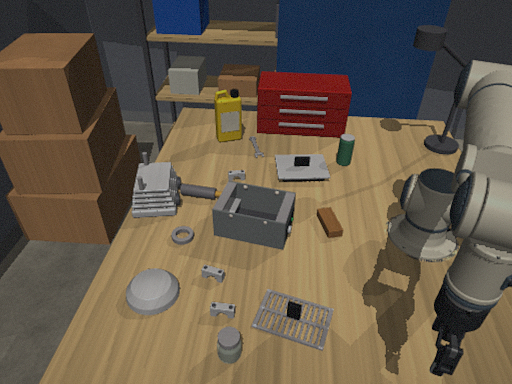

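Both views show three caps (scene ≈ (198,180), (297,293), (348,320)), the washer at (272,205), the strainer at (400,280) and the lid at (248,140).

```bash
python3 - <<'E'
from h import *
a=cv2.imread('pics/scene0.png')[110:350,180:450];b=cv2.imread('pics/side0.png')[140:350,180:350]
a=cv2.resize(a,None,fx=2.5,fy=2.5,interpolation=cv2.INTER_CUBIC)
b=cv2.resize(b,None,fx=2.8,fy=2.8,interpolation=cv2.INTER_CUBIC)
cv2.imwrite('pics/a0.png',a);cv2.imwrite('pics/b0.png',b)
E
```

```text
(no output)
```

View pics/a0.png

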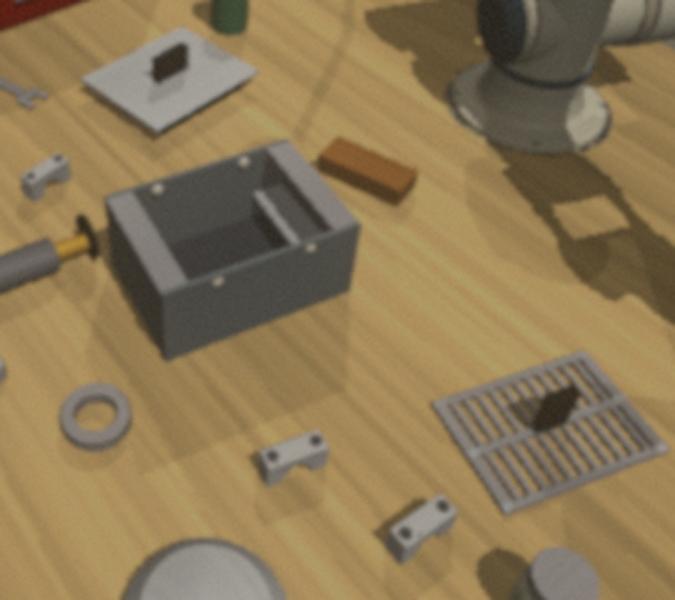

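```bash
python3 - <<'E'
from h import *
d=load('scene0')
def f(n,pts,z):
    P=np.array([px2w(d,180+(u+.5)/2.5-.5,110+(v+.5)/2.5-.5,z)[:2] for u,v in pts])
    e=np.diff(np.vstack([P,P[:1]]),axis=0)
    print(n,'c',np.round(P.mean(0),1),'len',np.round(np.hypot(*e.T)),'ang',np.round(np.degrees(np.arctan2(e[:,1],e[:,0])),1))
f('washer',[(107,200),(165,290),(358,227),(282,142)],110)
f('lid',[(83,80),(156,130),(257,72),(183,28)],29)
f('strainer',[(433,404),(508,511),(665,449),(587,352)],6)
f('capA',[(272,455),(316,440)],34)
f('capB',[(405,534),(443,507)],34)
f('capC',[(37,172),(61,160)],34)
f('brick',[(318,160),(398,200),(416,175),(340,137)],20)
E
```

```text
washer c [551.8  12.8] len [149. 223. 160. 225.] ang [ 81.3 167.6 -99.3  -9.4]
lid c [ 396.  -329.8] len [160. 196. 161. 198.] ang [  97.6 -172.7  -83.1    7.8]
strainer c [413.7 364.2] len [127. 182. 125. 190.] ang [  76.1  165.1 -107.5  -15.6]
capA c [649.5 245.1] len [46. 46.] ang [164.6 -15.4]
capB c [603.2 369.3] len [46. 46.] ang [177.7  -2.3]
capC c [ 639.  -252.6] len [37. 37.] ang [-176.1    3.9]
brick c [298.1 -20.4] len [121.  56. 118.  59.] ang [ 104.3 -159.1  -77.    18.2]
```

Call:
arm_command:
  targets:
    - [[-13.5,0,-29.7],0]
    - [[-13.5,0,-29.7],0]
    - [[-13.5,0,-29.7],0]
    - [[-13.5,0,-29.7],0]
    - [[-13.5,0,-29.7],0]
    - [[-13.5,0,-29.7],0]
    - [[-13.5,0,-29.7],0]
    - [[-13.5,0,-29.7],0]
    - [[-13.5,0,-29.7],0]
    - [[-13.5,0,-29.7],0]

```text
t: 1.1
eef_pos: [415.0, 363.4, 203.3]
tcp_rot: [0.565, 0.425, -0.425, -0.565]
force: [-0.0, 1.5, -0.3]
grip_width: 85.4
```

```bash
cat >> h.py <<'E'
def go(p,ang=None):
    """print tool-axis shift to world p (TCP) and yaw deg to bring tool x to world angle ang (mod 180)"""
    s,r=st(); print('shift',np.round(r.T@(np.asarray(p,float)-s['eef_pos']),1),end=' ')
    if ang is not None:
        a=np.degrees(np.arctan2(r[1,0],r[0,0])); print('ang',round(a,1),'yaw',round(-((ang-a+90)%180-90),1),end='')
    print()
E
python3 - <<'E'
from h import *
go([414,364,200],74); d=snap('wrist','w1'); print(np.round(d['T'],2).tolist(), d['camera_matrix'].tolist())
E
```

```text
t 1.1 pos [415.  363.4 203.3] F [-0.   1.5 -0.3] w 85.4
axes x [ 0.277  0.961 -0.001] y [-0.001 -0.001 -1.   ] z [-0.961  0.277  0.   ]
shift [0.3 3.3 1.1] ang 73.9 yaw -0.1
[[0.28, 0.92, 0.29, 341.43], [0.96, -0.26, -0.08, 384.02], [0.0, 0.3, -0.95, 374.8], [0.0, 0.0, 0.0, 1.0]] [[345.5195846927207, 0.0, 253.7958985848964], [0.0, 345.5195846927207, 188.10068203174572], [0.0, 0.0, 1.0]]
```

View pics/w1.png

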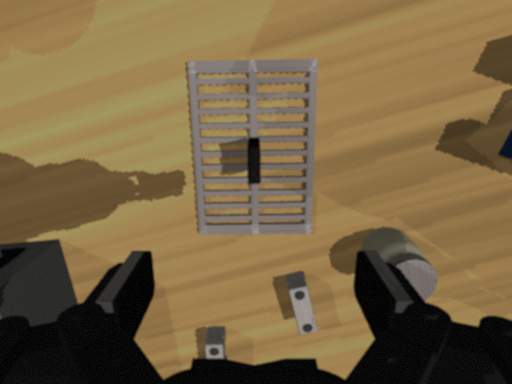

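```bash
python3 - <<'E'
from h import *
d=load('w1')
P=np.array([px2w(d,u,v,6)[:2] for u,v in [(188,61),(317,61),(312,235),(200,235)]])
print(P.round(1),P.mean(0).round(1)); e=np.diff(np.vstack([P,P[:1]]),axis=0); print(np.hypot(*e.T).round(),np.degrees(np.arctan2(e[:,1],e[:,0])).round(1))
g=cv2.cvtColor(d['img'],cv2.COLOR_RGB2GRAY); m=(g[130:195,235:275]<40).astype('uint8')
ys,xs=np.nonzero(m); print(xs.min()+235,xs.max()+235,ys.min()+130,ys.max()+130)
for u,v in [((xs.min()+xs.max())/2+235,ys.min()+130),((xs.min()+xs.max())/2+235,ys.max()+130)]: print(px2w(d,u,v,62).round(1),px2w(d,u,v,6).round(1))
print('fin expected',w2px(d,[*P.mean(0),62]),w2px(d,[*P.mean(0),6]))
E
```

```text
[[305.7 326.2]
 [341.5 450.5]
 [526.3 402. ]
 [490.  276.4]] [415.9 363.8]
[129. 191. 131. 191.] [  73.9  -14.7 -106.1  164.9]
248 259 138 182
[389.6 370.3  62. ] [398.3 367.8   6. ]
[429.6 358.8  62. ] [445.4 354.2   6. ]
fin expected [254.57865576 166.99082   ] [254.39723035 154.60787415]
```

Call:
arm_command:
  targets:
    - [[0,43,0],0]
    - [[0,43,0],0]
    - [[0,43,0],0]
    - [[0,33,-1],0]
    - [[0,10,0],0]
    - [[0,0,0],0]
  fingers: 0.6

```text
t: 1.75
eef_pos: [414.1, 363.5, 30.0]
tcp_rot: [0.565, 0.424, -0.426, -0.565]
force: [-0.3, 0.7, 0.7]
grip_width: 51.1
```

Call:
arm_command:
  targets:
    - [[0,0,0],0]
    - [[0,0,0],0]
    - [[0,0,0],0]
    - [[0,0,0],0]
    - [[0,0,0],0]
    - [[0,0,0],0]
    - [[0,0,0],0]
    - [[0,0,0],0]
  fingers: 0
  squeeze: 25

```text
t: 2.55
eef_pos: [416.4, 365.2, 34.6]
tcp_rot: [-0.565, -0.427, 0.424, 0.565]
force: [-0.8, -0.1, 6.8]
grip_width: -0.0
```

Call:
arm_command:
  targets:
    - [[0,-20,0],0]
    - [[0,-40,0],0]
    - [[0,-45,0],0]
    - [[0,-45,0],0]
    - [[0,-20,0],0]
    - [[0,0,0],0]

```text
t: 3.15
eef_pos: [416.6, 365.4, 207.4]
tcp_rot: [-0.565, -0.428, 0.422, 0.565]
force: [0.0, -0.2, 0.3]
grip_width: 0.2
```

```bash
python3 - <<'E'
from h import *
go([552,13,200],79.5); d=snap('side','s1')
E
```

```text
t 3.15 pos [416.6 365.4 207.4] F [ 0.  -0.2  0.3] w 0.2
axes x [0.277 0.961 0.007] y [ 0.007  0.006 -1.   ] z [-0.961  0.277 -0.005]
shift [-301.1    6.4 -227.7] ang 73.9 yaw -5.6
```

View pics/s1.png

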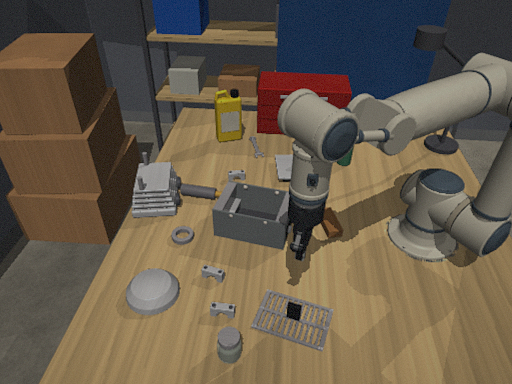

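```bash
python3 - <<'E'
from h import *
for n in ['side0','s1']:
    d=load(n)
    g=cv2.cvtColor(d['img'],cv2.COLOR_RGB2GRAY)
    m=(g[295:330,270:320]<35); ys,xs=np.nonzero(m); print(n,xs.mean()+270,ys.mean()+295,m.sum())
    print(w2px(d,[416,364,6]),w2px(d,[416,364,35]),w2px(d,[416,364,62]))
d=snap('wrist','w2')
E
```

```text
side0 293.565445026178 310.3717277486911 191
[292.33233611 317.4839108 ] [293.13173424 310.8821677 ] [293.90138624 304.52607976]
s1 293.328125 310.9010416666667 192
[292.33233611 317.4839108 ] [293.13173424 310.8821677 ] [293.90138624 304.52607976]
```

View pics/w2.png

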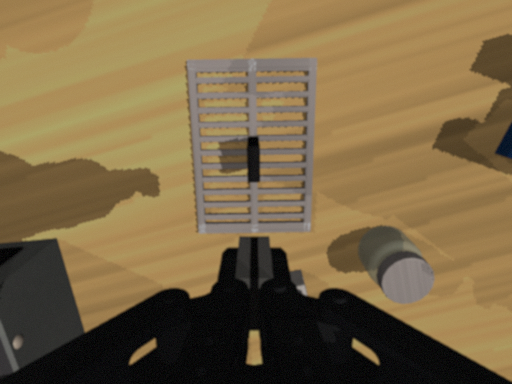

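```bash
python3 - <<'E'
from h import *
s,r=st(); print(s['joint_pos'].round(4),s['qd'].round(4),s['joint_torque'].round(2),s['moment'].round(2))
d=load('w2')
print(d['T'].round(3).tolist())
for k in (0,19,60): print(k,w2px(d,s['eef_pos']-k*r[:,1]))
for z in(6,35,62): print(w2px(d,[416,364,z]))
E
python3 - <<'E'
import sys; sys.path.insert(0,'.')
from h import *
d=load('s1'); s=sense()
print(w2px(d,s['eef_pos']), w2px(d,s['eef_pos']+[0,0,-30]))
c=cv2.resize(cv2.imread('pics/s1.png')[200:345,230:350],None,fx=4,fy=4,interpolation=cv2.INTER_CUBIC)
cv2.imwrite('pics/c1.png',c)
E
```

```text
t 3.25 pos [415.3 364.3 201.8] F [-0.2 -0.4 -0.6] w 0.5
axes x [0.277 0.961 0.001] y [ 0.001  0.    -1.   ] z [-0.961  0.277 -0.   ]
[ 0.6585 -0.0383  1.3659  0.      1.8133 -0.6315] [-0.0017  0.0198  0.0464  0.0007 -0.0007 -0.0019] [ 3.000e-02 -4.232e+01 -4.410e+01  0.000e+00  5.000e-02  0.000e+00] [ 0.02 -0.02 -0.03]
[[0.277, 0.916, 0.291, 341.638], [0.961, -0.266, -0.078, 384.888], [0.006, 0.301, -0.953, 375.46], [0.0, 0.0, 0.0, 1.0]]
0 [253.10691706 225.77373745]
19 [253.23261246 241.36579953]
60 [253.6219504  289.66176913]
[252.29848906 153.41115224]
[252.34667616 159.33442007]
[252.39897576 165.76320505]
[298.63313477 268.08784347] [297.60862598 276.49695935]
```

View pics/c1.png

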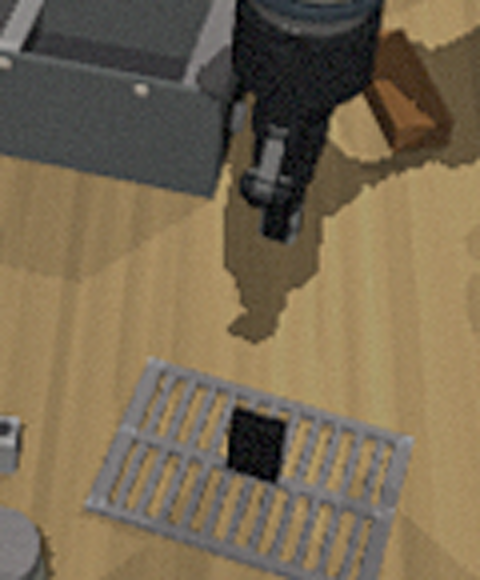

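Call:
arm_command:
  targets:
    - [[0,35,0],0]
    - [[0,35,0],0]
    - [[0,40,0],0]
    - [[0,40,0],0]
    - [[0,28,0],0]
    - [[0,10,0],0]
    - [[0,2,0],0]
    - [[0,0,0],0]
  fingers: 0.6

```text
t: 4.05
eef_pos: [415.4, 364.4, 12.3]
tcp_rot: [-0.565, -0.425, 0.425, 0.565]
force: [-0.8, 0.1, 0.3]
grip_width: 51.1
```

Call:
arm_command:
  targets:
    - [[0,0,0],0]
    - [[0,0,0],0]
    - [[0,0,0],0]
    - [[0,0,0],0]
    - [[0,0,0],0]
    - [[0,0,0],0]
    - [[0,0,0],0]
    - [[0,0,0],0]
  fingers: 0
  squeeze: 25

```text
t: 4.85
eef_pos: [416.0, 364.9, 13.4]
tcp_rot: [-0.565, -0.426, 0.424, 0.565]
force: [-0.6, 0.8, 5.3]
grip_width: 11.5
```

```bash
python3 - <<'E'
from h import *
s,r=st(); print(s['moment'].round(2))
E
```

```text
t 4.85 pos [416.  364.9  13.4] F [-0.6  0.8  5.3] w 11.5
axes x [0.277 0.961 0.002] y [ 0.002  0.002 -1.   ] z [-0.961  0.277 -0.002]
[ 0.03  0.07 -0.16]
```

Call:
arm_command:
  targets:
    - [[0,-10,0],0]
    - [[0,-30,0],0]
    - [[0,-40,0],0]
    - [[0,-40,0],0]
    - [[0,-40,0],0]
    - [[0,-30,0],0]
    - [[0,0,0],0]
    - [[0,0,0],0]

```text
t: 5.65
eef_pos: [415.1, 364.1, 201.0]
tcp_rot: [0.565, 0.425, -0.425, -0.565]
force: [0.2, -0.3, -4.6]
grip_width: 11.3
```

```bash
python3 - <<'E'
from h import *
st(); d=snap('side','s2')
c=cv2.resize(d['img'][190:345,190:360,::-1],None,fx=3.5,fy=3.5,interpolation=cv2.INTER_CUBIC)
cv2.imwrite('pics/c2.png',c)
E
```

```text
t 5.65 pos [415.1 364.1 201. ] F [ 0.2 -0.3 -4.6] w 11.3
axes x [ 0.277  0.961 -0.001] y [-0.001 -0.001 -1.   ] z [-0.961  0.277  0.   ]
```

View pics/c2.png

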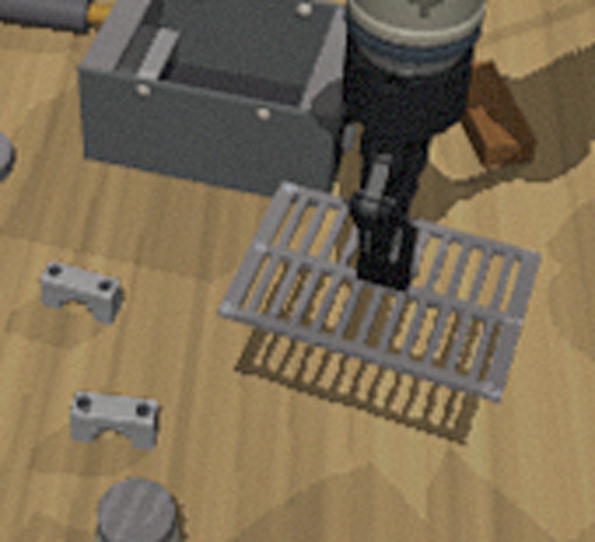

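View pics/b0.png

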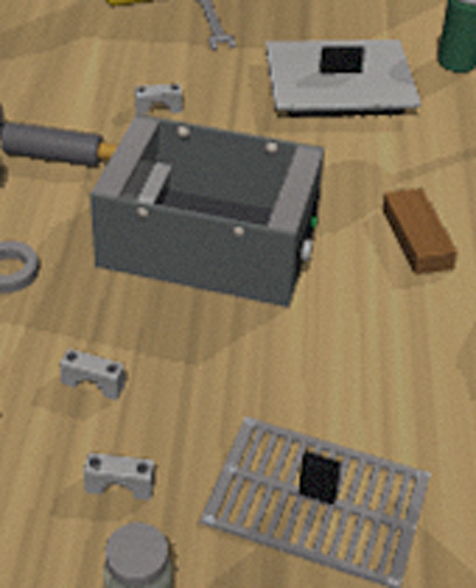

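```bash
python3 - <<'E'
from h import *
d=load('side0')
def f(n,pts,z,s,o):
    P=np.array([px2w(d,o[0]+(u+.5)/s-.5,o[1]+(v+.5)/s-.5,z)[:2] for u,v in pts])
    e=np.diff(np.vstack([P,P[:1]]),axis=0)
    print(n,z,'c',np.round(P.mean(0),1),'len',np.round(np.hypot(*e.T)),'ang',np.round(np.degrees(np.arctan2(e[:,1],e[:,0])),1))
f('washer',[(93,195),(303,243),(322,148),(145,117)],110,2.8,(180,140))
f('lid',[(276,107),(419,104),(402,40),(268,41)],29,2.8,(180,140))
f('A',[(72,356),(117,368)],34,2.8,(180,140))
f('B',[(95,461),(147,464)],34,2.8,(180,140))
f('C',[(143,91),(175,90)],34,2.8,(180,140))
d=load('s2')
for z in range(140,200,10): f('str',[(287,187),(540,257),(498,398),(222,312)],z,3.5,(190,190))
E
```

```text
washer 110 c [545.3  12.9] len [242. 169. 219. 158.] ang [167.  -96.  -10.2  76.3]
lid 29 c [ 394.3 -336.1] len [197. 164. 199. 168.] ang [-171.7  -84.2    7.2   96.7]
A 34 c [648.6 242.4] len [50. 50.] ang [167.1 -12.9]
B 34 c [602.  363.7] len [50. 50.] ang [-178.    2.]
C 34 c [ 644.9 -253.9] len [44. 44.] ang [-170.6    9.4]
str 140 c [408.4 317.6] len [198. 137. 199. 136.] ang [ 164.4   73.7  -15.8 -106.5]
str 150 c [409.2 326.5] len [196. 135. 196. 134.] ang [ 164.4   73.7  -15.8 -106.5]
str 160 c [410.  335.4] len [193. 133. 194. 132.] ang [ 164.4   73.7  -15.8 -106.5]
str 170 c [410.8 344.3] len [191. 132. 191. 131.] ang [ 164.4   73.7  -15.8 -106.5]
str 180 c [411.5 353.2] len [188. 130. 189. 129.] ang [ 164.4   73.7  -15.8 -106.5]
str 190 c [412.3 362.2] len [186. 128. 186. 127.] ang [ 164.4   73.7  -15.8 -106.5]
```

```bash
python3 - <<'E'
from h import *
for n,o,pts,s in [('scene0',(180,110),[(157,188),(244,161),(310,247),(218,281)],2.5),('side0',(180,140),[(183,131),(272,147),(239,231),(143,211)],2.8)]:
    d=load(n); g=d['img'].astype(int)
    Q=[]
    for u,v in pts:
        u=o[0]+(u+.5)/s-.5; v=o[1]+(v+.5)/s-.5
        a,b=int(round(u)),int(round(v)); w=g[b-4:b+5,a-4:a+5].sum(2).astype(float); w=np.clip(w-np.percentile(w,80),0,None)
        yy,xx=np.mgrid[b-4:b+5,a-4:a+5]; u,v=(w*xx).sum()/w.sum(),(w*yy).sum()/w.sum()
        Q.append(px2w(d,u,v,100)[:2])
    Q=np.array(Q); e=np.diff(np.vstack([Q,Q[:1]]),axis=0); print(n,Q.round(1).tolist(),Q.mean(0).round(1),np.hypot(*e.T).round(),np.degrees(np.arctan2(e[:,1],e[:,0])).round(1))
E
```

```text
scene0 [[588.1, -80.6], [478.0, -62.0], [508.4, 98.6], [617.1, 78.9]] [547.9   8.7] [112. 163. 110. 162.] [ 170.4   79.3  -10.3 -100.3]
side0 [[593.3, -82.3], [481.3, -63.1], [511.3, 95.5], [619.1, 62.8]] [551.3   3.2] [114. 161. 113. 147.] [ 170.3   79.3  -16.9 -100.1]
```

Call:
arm_command:
  targets:
    - [[-30,0,-24],0]
    - [[-30,0,-24],0]
    - [[-30,0,-24],0]
    - [[-30,0,-24],0]
    - [[-30,0,-24],0]
    - [[-30,0,-24],0]
    - [[-30,0,-24],0]
    - [[-30,0,-24],0]
    - [[-30,0,-24],0]
    - [[-31,0,-25],0]

```text
t: 6.7
eef_pos: [562.5, 6.8, 198.2]
tcp_rot: [-0.564, -0.424, 0.427, 0.566]
force: [0.3, 0.7, -5.1]
grip_width: 11.2
```

Call:
arm_command:
  targets:
    - [[0,0,0],-3]
    - [[0,0,0],-2.7]
    - [[0,0,0],0]
    - [[0,0,0],0]
    - [[0,0,0],0]

```text
t: 7.2
eef_pos: [562.9, 8.5, 200.6]
tcp_rot: [-0.543, -0.452, 0.453, 0.544]
force: [0.3, 0.4, -3.6]
grip_width: 11.3
```

```bash
cat >> h.py <<'E'
W=np.array([550.,10.]); WY=-10.2
def ww(x,y,z):
    a=np.radians(WY); return [*(W+np.array([[np.cos(a),-np.sin(a)],[np.sin(a),np.cos(a)]])@[x,y]),z]
E
python3 - <<'E'
from h import *
go(ww(14,0,150),79.8); d=snap('scene','sc1');e=snap('side','s3')
a=cv2.resize(d['img'][110:280,190:360,::-1],None,fx=2.3,fy=2.3,interpolation=cv2.INTER_CUBIC)
b=cv2.resize(e['img'][120:290,180:350,::-1],None,fx=2.3,fy=2.3,interpolation=cv2.INTER_CUBIC)
cv2.imwrite('pics/m1.png',np.hstack([a,b]))
E
```

```text
t 7.2 pos [562.9   8.5 200.6] F [ 0.3  0.4 -3.6] w 11.3
axes x [ 0.181  0.984 -0.   ] y [-0.002  0.    -1.   ] z [-0.984  0.181  0.002]
shift [-0.8 50.6 -1.2] ang 79.6 yaw -0.2
```

View pics/m1.png

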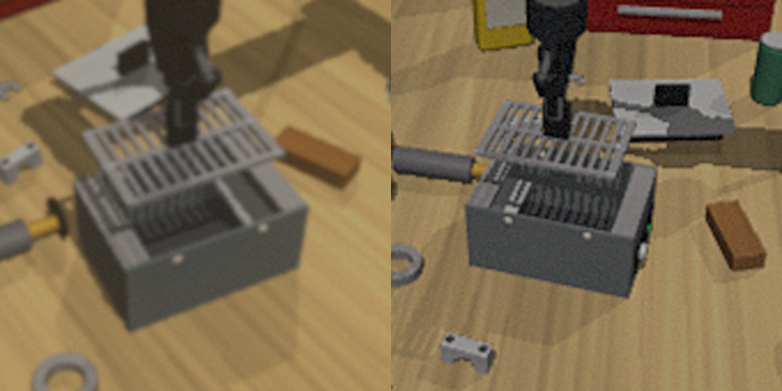

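Call:
arm_command:
  targets:
    - [[0,30,0],0]
    - [[0,30,0],0]
    - [[0,12,0],0]
    - [[0,4,0],0]
    - [[0,4,0],0]
    - [[0,4,0],0]
    - [[0,4,0],0]
    - [[0,0,0],0]

```text
t: 8.1
eef_pos: [563.8, 8.5, 116.7]
tcp_rot: [0.544, 0.454, -0.452, -0.543]
force: [-5.5, 1.6, 3.3]
grip_width: 11.5
```

Call:
arm_command:
  targets:
    - [[0,3,0],0]
    - [[0,3,0],0]
    - [[0,3,0],0]
    - [[0,0,0],0]

```text
t: 8.5
eef_pos: [563.0, 8.7, 108.0]
tcp_rot: [0.543, 0.453, -0.452, -0.543]
force: [-10.0, 1.5, 5.9]
grip_width: 11.7
```

```bash
python3 - <<'E'
from h import *
s,r=st(); print(s['moment'].round(2)); d=snap('scene','sc2');e=snap('side','s4')
a=cv2.resize(d['img'][110:280,190:360,::-1],None,fx=2.3,fy=2.3,interpolation=cv2.INTER_CUBIC)
b=cv2.resize(e['img'][120:290,180:350,::-1],None,fx=2.3,fy=2.3,interpolation=cv2.INTER_CUBIC)
cv2.imwrite('pics/m2.png',np.hstack([a,b]))
E
```

```text
t 8.5 pos [563.    8.7 108. ] F [-10.    1.5   5.9] w 11.7
axes x [0.18  0.984 0.001] y [ 0.001  0.001 -1.   ] z [-0.984  0.18  -0.001]
[ 0.17  1.25 -0.02]
```

View pics/m2.png

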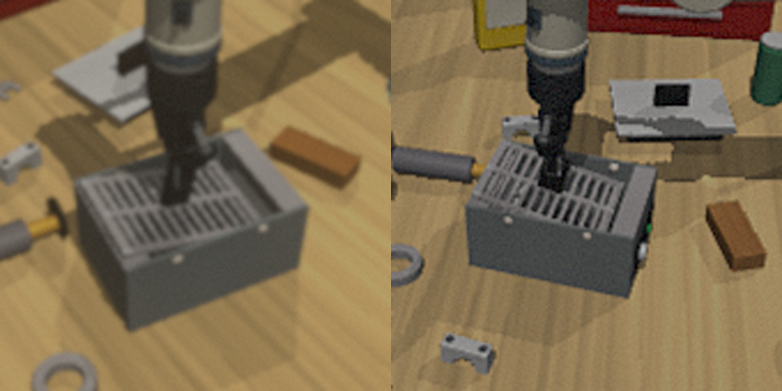

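Call:
arm_command:
  targets:
    - [[0,2,0],0]
    - [[0,2,2],0]
    - [[0,0,4],0]
    - [[0,0,5],0]
    - [[0,0,6],0]
    - [[0,0,6],0]
    - [[0,0,4],0]
    - [[0,0,0],0]

```text
t: 9.4
eef_pos: [536.1, 13.2, 100.5]
tcp_rot: [-0.543, -0.453, 0.453, 0.543]
force: [-0.2, -0.1, -4.2]
grip_width: 11.3
```

```bash
python3 - <<'E'
from h import *
s,r=st(); print(s['moment'].round(2)); d=snap('scene','sc3');e=snap('side','s5')
a=cv2.resize(d['img'][110:280,190:360,::-1],None,fx=2.3,fy=2.3,interpolation=cv2.INTER_CUBIC)
b=cv2.resize(e['img'][120:290,180:350,::-1],None,fx=2.3,fy=2.3,interpolation=cv2.INTER_CUBIC)
cv2.imwrite('pics/m3.png',np.hstack([a,b]))
a=np.array(s['eef_pos'][:2])-W; t=np.radians(WY); print('wash xy',a@[np.cos(t),np.sin(t)],a@[-np.sin(t),np.cos(t)])
E
```

```text
t 9.4 pos [536.1  13.2 100.5] F [-0.2 -0.1 -4.2] w 11.3
axes x [ 0.18   0.984 -0.   ] y [-0.001  0.    -1.   ] z [-0.984  0.18   0.001]
[ 0.01  0.09 -0.01]
wash xy -14.25987757922223 0.6994143404719246
```

View pics/m3.png

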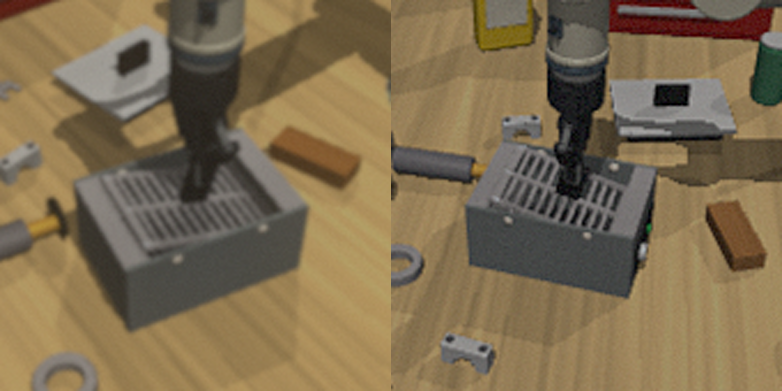

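Call:
arm_command:
  targets:
    - [[0,0,5],0]
    - [[0,3,0],0]
    - [[0,3,0],0]
    - [[0,3,0],0]
    - [[0,3,0],0]
    - [[0,0,0],0]

```text
t: 10.1
eef_pos: [531.5, 14.0, 87.9]
tcp_rot: [-0.543, -0.452, 0.453, 0.544]
force: [0.2, 0.4, -3.8]
grip_width: 11.5
```

Call:
arm_command:
  targets:
    - [[0,3,0],0]
    - [[0,3,0],0]
    - [[0,0,0],0]

```text
t: 10.4
eef_pos: [531.6, 14.0, 82.1]
tcp_rot: [-0.543, -0.452, 0.453, 0.543]
force: [-0.1, -0.0, -4.1]
grip_width: 11.1
```

Call:
arm_command:
  targets:
    - [[0,3,0],0]
    - [[0,3,-1],0]
    - [[0,3,-2],0]
    - [[0,3,-3],0]
    - [[0,3,-3],0]
    - [[0,3,-3],0]
    - [[0,0,0],0]

```text
t: 11.1
eef_pos: [544.0, 11.7, 64.1]
tcp_rot: [-0.543, -0.453, 0.453, 0.543]
force: [2.2, 0.5, -0.5]
grip_width: 11.4
```

Call:
arm_command:
  targets:
    - [[0,2,-3],0]
    - [[0,2,-3],0]
    - [[0,2,-1],0]
    - [[0,0,0],0]

```text
t: 11.5
eef_pos: [550.3, 10.6, 58.0]
tcp_rot: [-0.543, -0.452, 0.453, 0.544]
force: [-0.9, 0.5, -3.0]
grip_width: 11.3
```

Call:
arm_command:
  targets:
    - [[0,2,0],0]
    - [[0,2,0],0]
    - [[0,0,0],0]

```text
t: 11.8
eef_pos: [551.6, 10.4, 56.2]
tcp_rot: [0.544, 0.453, -0.452, -0.542]
force: [1.8, -1.3, 3.3]
grip_width: 11.3
```

Call:
arm_command:
  targets:
    - [[0,2,0],0]
    - [[0,2,0],0]
    - [[0,0,0],0]

```text
t: 12.1
eef_pos: [551.7, 10.4, 56.1]
tcp_rot: [0.544, 0.454, -0.451, -0.542]
force: [-8.0, 0.1, 21.3]
grip_width: 11.4
```

Call:
arm_command:
  targets:
    - [[0,-4,0],0]
    - [[0,0,0],0]
    - [[0,0,0],0]
    - [[0,0,0],0]
    - [[0,0,0],0]
  fingers: 0.45

```text
t: 12.6
eef_pos: [550.3, 10.6, 54.1]
tcp_rot: [-0.543, -0.452, 0.453, 0.543]
force: [0.0, -0.3, 0.5]
grip_width: 38.7
```

Call:
arm_command:
  targets:
    - [[0,-20,0],0]
    - [[0,-40,0],0]
    - [[0,-45,0],0]
    - [[0,-45,0],0]
    - [[0,-40,15],0]
    - [[0,0,40],0]
    - [[0,0,0],0]
    - [[0,0,0],0]

```text
t: 13.4
eef_pos: [496.2, 20.6, 244.8]
tcp_rot: [0.543, 0.453, -0.453, -0.543]
force: [1.7, 0.1, -0.5]
grip_width: 38.7
```

```bash
python3 - <<'E'
from h import *
s,r=st(); d=snap('wrist','w3')
for x,y,z in [(86,75,110),(86,-75,110),(-86,75,110),(-86,-75,110),(95,65,50),(-95,65,50),(95,-65,50),(-95,-65,50)]: print((x,y,z),w2px(d,ww(x,y,z)).round(1))
E
```

```text
t 13.4 pos [496.2  20.6 244.8] F [ 1.7  0.1 -0.5] w 38.7
axes x [0.18  0.984 0.   ] y [ 0.001 -0.    -1.   ] z [-0.984  0.18  -0.001]
(86, 75, 110) [325.8 299.7]
(86, -75, 110) [180.8 300.2]
(-86, 75, 110) [337.4 133.1]
(-86, -75, 110) [167.9 133.6]
(95, 65, 50) [307.1 275.9]
(-95, 65, 50) [315. 116.]
(95, -65, 50) [199.5 276.3]
(-95, -65, 50) [190.4 116.4]
```

View pics/w3.png

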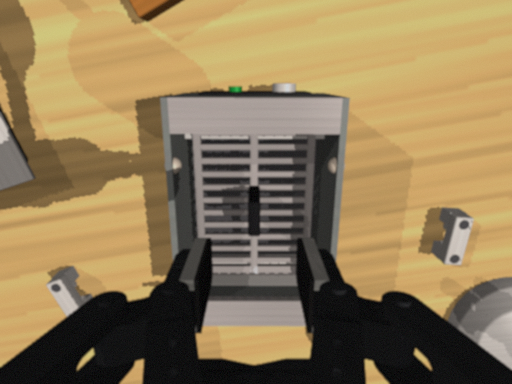

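```bash
python3 - <<'E'
from h import *
d=load('w3')
t=np.radians(WY);Rw=np.array([[np.cos(t),np.sin(t)],[-np.sin(t),np.cos(t)]])
f=lambda u,v,z:(Rw@(px2w(d,u,v,z)[:2]-W)).round(1)
print('rim',f(163,97,110),f(348,97,110),f(255,325,110),f(255,134,110))
print('grat',f(193,136,50),f(315,136,50),f(203,274,50),f(305,274,50),f(255,275,50))
print('fin top',f(254,186,106),f(254,235,106))
g=cv2.cvtColor(d['img'],cv2.COLOR_RGB2GRAY)
print(g[80:150,230].tolist()); print(g[270:335,255].tolist())
# caps holes seen
def caps(d,z=34):
    g=cv2.cvtColor(d['img'],cv2.COLOR_RGB2GRAY);h=cv2.cvtColor(d['img'],cv2.COLOR_RGB2HSV)
    m=((h[...,1]<45)&(g>95)).astype('uint8'); m=cv2.morphologyEx(m,cv2.MORPH_CLOSE,np.ones((5,5)))
    n,l,s,c=cv2.connectedComponentsWithStats(m)
    for i in range(1,n):
        if 150<s[i,4]<4000:
            q=cv2.minAreaRect(np.argwhere(l==i)[:,::-1].astype(np.float32)); print(s[i],c[i].round(1),px2w(d,*c[i],z)[:2].round(1),[round(float(x),1) for x in q[1]],round(q[2],1))
caps(d)
E
```

```text
rim [-117.4  -76.8] [-116.9   81.9] [117.1   1.7] [-85.4   2. ]
grat [-74.5 -63.4] [-74.1  66. ] [ 91.9 -60.6] [92.4 62.4] [93.5  2.1]
fin top [-36.   1.] [14.4  0.9]
[179, 178, 177, 175, 176, 160, 127, 95, 77, 75, 74, 59, 38, 31, 31, 47, 77, 122, 154, 164, 163, 163, 162, 163, 162, 161, 162, 160, 160, 161, 163, 163, 162, 160, 164, 164, 164, 163, 158, 159, 162, 163, 162, 163, 165, 165, 165, 160, 161, 160, 159, 160, 161, 159, 149, 143, 158, 172, 151, 97, 47, 33, 36, 67, 109, 140, 147, 149, 141, 125]
[190, 191, 181, 149, 117, 111, 116, 118, 117, 118, 116, 117, 118, 119, 116, 100, 74, 55, 47, 52, 49, 52, 50, 51, 53, 56, 58, 60, 65, 71, 99, 129, 152, 158, 157, 156, 156, 157, 154, 155, 157, 157, 157, 158, 156, 154, 154, 158, 159, 160, 155, 157, 154, 154, 156, 163, 172, 177, 180, 181, 183, 182, 180, 182, 178]
[   0  114   33   76 1271] [ 10.5 160.4] [ 457.1 -251.4] [75.0, 32.0] 90.0
[260 197  42   6 206] [277.2 199.5] [557.8  37.3] [41.0, 5.0] 0.0
[168 200  10  59 335] [173.  227.4] [570.2 -91.5] [58.0, 6.2] 85.8
[260 210  33   6 186] [275.6 212.4] [573.4  32.9] [5.0, 32.0] 90.0
[444 216  29  49 803] [457.9 239.6] [648.6 245.7] [17.8, 51.0] 14.4
[260 222  33   6 194] [275.7 224.5] [588.7  30.5] [5.0, 32.0] 90.0
[ 47 267  44  50 950] [ 66.8 291.9] [ 632.7 -247.3] [38.6, 31.9] 56.3
[ 458  278   54   92 2869] [492.4 322. ] [778.6 290. ] [91.0, 53.0] 90.0
[ 203  300  103   26 2452] [254.  312.4] [706.5 -17.5] [102.0, 25.0] 0.0
```

Call:
arm_command:
  targets:
    - [[31,0,-14],0]
    - [[31,0,-14],0]
    - [[31,0,-14],0]
    - [[31,0,-14],0]
    - [[31,10,-14],0]
    - [[31,15,-14],0]
    - [[31,15,-13],0]
    - [[31,15,-13],3.7]
    - [[0,10,0],0]
    - [[0,0,0],0]
  fingers: 0.7

```text
t: 14.45
eef_pos: [648.8, 244.6, 174.5]
tcp_rot: [-0.556, -0.433, 0.438, 0.558]
force: [-0.2, -0.7, 0.1]
grip_width: 59.8
```

```bash
cat >> h.py <<'E'
W=np.array([550.4,12.2])
def capl(d,p,z=34,rad=45):
    """bright grey blob near world p; top-face rectangle centre & long-axis angle"""
    u,v=w2px(d,[*p,z]); k=int(rad*1.3)
    h=cv2.cvtColor(d['img'],cv2.COLOR_RGB2HSV)
    m=((h[...,1]<45)&(h[...,2]>150)).astype('uint8'); mm=np.zeros_like(m); cv2.circle(mm,(int(u),int(v)),k,1,-1); m&=mm
    m=cv2.morphologyEx(m,cv2.MORPH_CLOSE,cv2.getStructuringElement(cv2.MORPH_ELLIPSE,(11,11)))
    n,l,s,c=cv2.connectedComponentsWithStats(m)
    if n<2: print('no blob near',u,v); return
    i=1+np.argmax(s[1:,4]); pts=np.argwhere(l==i)[:,::-1]
    P=np.array([px2w(d,a,b,z)[:2] for a,b in pts],np.float32); q=cv2.minAreaRect(P)
    b=cv2.boxPoints(q); e=b[1]-b[0],b[2]-b[1]; L=max(e,key=lambda t:np.hypot(*t))
    a=np.degrees(np.arctan2(L[1],L[0])); a=(a+90)%180-90
    print('blob px',s[i],'rect',np.round(q[0],1),np.round(sorted(q[1]),1),'long ang',round(float(a),1)); return q[0],a
E
python3 - <<'E'
from h import *
go([649,244.5,130],76); d=snap('wrist','w4'); r=capl(d,(649,244.5))
if r: go([*r[0],8],r[1]+90)
E
```

```text
t 14.45 pos [648.8 244.6 174.5] F [-0.2 -0.7  0.1] w 59.8
axes x [ 0.242  0.97  -0.004] y [-0.007 -0.003 -1.   ] z [-0.97   0.242  0.006]
shift [ 0.1 44.5 -0.5] ang 76.0 yaw -0.0
blob px [ 246  136   22   65 1009] rect [650.8 245.9] [19.3 61.2] long ang -14.4
t 14.5 pos [649.1 244.  177.2] F [0.1 0.6 0.8] w 60.1
axes x [ 0.243  0.97  -0.003] y [-0.004 -0.002 -1.   ] z [-0.97   0.243  0.003]
shift [  2.7 169.2  -1.8] ang 75.9 yaw 0.3
```

Call:
arm_command:
  targets:
    - [[1,35,-1],0]
    - [[1,40,-1],0]
    - [[0,40,0],0]
    - [[0,32,0],0]
    - [[0,15,0],0]
    - [[0,5,0],0]
    - [[0,0,0],0]
    - [[0,0,0],0]

```text
t: 15.3
eef_pos: [653.3, 246.3, 15.9]
tcp_rot: [0.558, 0.436, -0.433, -0.557]
force: [0.5, -0.7, -0.1]
grip_width: 59.9
```

Call:
arm_command:
  targets:
    - [[0,0,0],0]
    - [[0,0,0],0]
    - [[0,0,0],0]
    - [[0,0,0],0]
    - [[0,0,0],0]
    - [[0,0,0],0]
    - [[0,0,0],0]
    - [[0,0,0],0]
  fingers: 0
  squeeze: 45

```text
t: 16.1
eef_pos: [651.8, 246.0, 12.7]
tcp_rot: [-0.558, -0.435, 0.435, 0.558]
force: [0.2, -0.6, -1.2]
grip_width: 0.6
```

Call:
arm_command:
  targets:
    - [[0,-10,0],0]
    - [[0,-30,0],0]
    - [[0,-40,0],0]
    - [[0,-40,0],0]
    - [[0,-40,0],0]
    - [[0,-20,0],0]
    - [[0,0,0],0]
    - [[0,0,0],0]

```text
t: 16.9
eef_pos: [651.9, 246.1, 193.2]
tcp_rot: [0.558, 0.435, -0.435, -0.557]
force: [-0.5, 0.5, -0.9]
grip_width: -0.2
```

```bash
python3 - <<'E'
from h import *
go(ww(42,30,190),79.8); d=snap('wrist','w5')
E
```

```text
t 16.9 pos [651.9 246.1 193.2] F [-0.5  0.5 -0.9] w -0.2
axes x [0.243 0.97  0.001] y [ 0.001  0.    -1.   ] z [-0.97   0.243 -0.001]
shift [-218.8    3.1    1.7] ang 75.9 yaw -3.9
```

```bash
python3 - <<'E'
from h import *
d=load('w5'); r=capl(d,(651,246)); s,R_=st()
d=snap('side','s6'); g=d['img']
c=cv2.resize(g[150:350,150:350,::-1],None,fx=3,fy=3,interpolation=cv2.INTER_CUBIC)
for k,col in((0,(0,0,255)),(25,(0,255,0))):
    p=w2px(d,s['eef_pos']+[0,0,k]); print(k,p); cv2.circle(c,tuple(int((q-150)*3) for q in p),3,col,-1)
w=cv2.resize(load('w5')['img'][...,::-1],None,fx=.39,fy=.39)
c[:150,:200]=w[:150,:200]; cv2.imwrite('pics/c3.png',c)
E
```

```text
blob px [243 129  21  62 947] rect [650.6 245.9] [19.2 61.1] long ang -13.6
t 16.95 pos [651.4 245.9 191.4] F [ 0.4 -0.4  1.3] w 0.0
axes x [ 0.243  0.97  -0.001] y [-0.002 -0.001 -1.   ] z [-0.97   0.243  0.002]
0 [209.02670719 229.87085198]
25 [208.46522477 222.83343816]
```

View pics/c3.png

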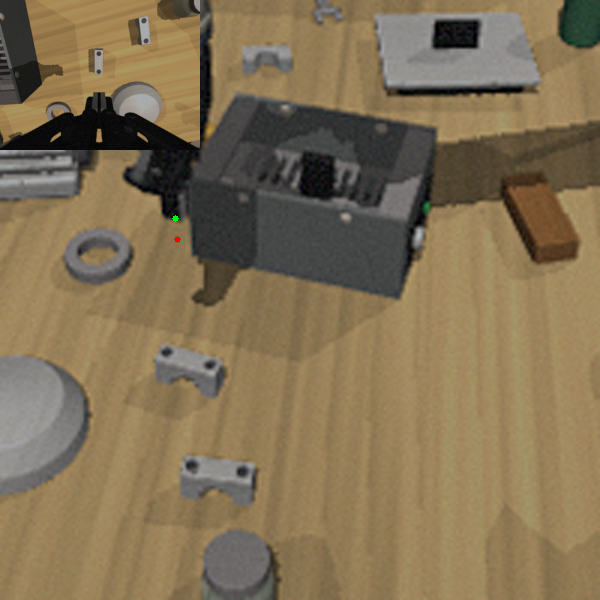

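Call:
arm_command:
  targets:
    - [[0,30,0],0]
    - [[0,40,0],0]
    - [[0,40,0],0]
    - [[0,40,0],0]
    - [[0,30,0],0]
    - [[0,15,0],0]
    - [[0,6,0],0]
    - [[0,3,0],0]
    - [[0,0,0],0]
    - [[0,0,0],0]
  fingers: 0.6

```text
t: 18.0
eef_pos: [653.0, 246.4, -9.0]
tcp_rot: [0.558, 0.436, -0.434, -0.557]
force: [-0.5, -1.3, -0.3]
grip_width: 51.5
```

Call:
arm_command:
  targets:
    - [[0,0,0],0]
    - [[0,0,0],0]
    - [[0,0,0],0]
    - [[0,0,0],0]
    - [[0,0,0],0]
    - [[0,0,0],0]
    - [[0,0,0],0]
    - [[0,0,0],0]
  fingers: 0
  squeeze: 45

```text
t: 18.8
eef_pos: [652.4, 246.2, -9.9]
tcp_rot: [0.558, 0.436, -0.434, -0.557]
force: [-2.0, -0.2, 5.6]
grip_width: 20.9
```

Call:
arm_command:
  targets:
    - [[0,-10,0],0]
    - [[0,-30,0],0]
    - [[0,-40,0],0]
    - [[0,-40,0],0]
    - [[0,-40,0],0]
    - [[0,-30,0],0]
    - [[0,0,0],-2]
    - [[0,0,0],-2]
    - [[0,0,0],0]
    - [[0,0,0],0]

```text
t: 19.8
eef_pos: [651.5, 245.9, 178.1]
tcp_rot: [-0.542, -0.453, 0.454, 0.542]
force: [0.8, 0.0, -1.0]
grip_width: 21.3
```

```bash
python3 - <<'E'
from h import *
go(ww(42,30,180),79.8)
E
```

```text
t 19.8 pos [651.5 245.9 178.1] F [ 0.8  0.  -1. ] w 21.3
axes x [ 0.176  0.984 -0.001] y [-0.001 -0.    -1.   ] z [-0.984  0.176  0.001]
shift [-217.9   -1.8   16.3] ang 79.9 yaw 0.1
```

Call:
arm_command:
  targets:
    - [[-31,0,2],0]
    - [[-31,0,2],0]
    - [[-31,0,2],0]
    - [[-31,0,2],0]
    - [[-31,0,2],0]
    - [[-31,0,3],0]
    - [[-32,0,3],0]
    - [[0,0,0],0]
    - [[0,0,0],0]

```text
t: 20.7
eef_pos: [597.7, 33.8, 178.7]
tcp_rot: [-0.542, -0.454, 0.454, 0.543]
force: [-0.3, 0.2, -1.0]
grip_width: 20.9
```

```bash
python3 - <<'E'
from h import *
go(ww(42,30,42),79.8)
E
```

```text
t 20.7 pos [597.7  33.8 178.7] F [-0.3  0.2 -1. ] w 20.9
axes x [0.177 0.984 0.   ] y [-0.  0. -1.] z [-0.984  0.177  0.   ]
shift [  0.3 136.7   0.7] ang 79.8 yaw 0.0
```

Call:
arm_command:
  targets:
    - [[0,30,0],0]
    - [[0,35,0],0]
    - [[0,35,0],0]
    - [[0,20,0],0]
    - [[0,10,0],0]
    - [[0,4,0],0]
    - [[0,3,0],0]
    - [[0,0,0],0]

```text
t: 21.5
eef_pos: [598.6, 34.5, 42.9]
tcp_rot: [0.542, 0.455, -0.454, -0.542]
force: [0.7, 0.2, -1.1]
grip_width: 20.7
```

Call:
arm_command:
  targets:
    - [[0,1.5,0],0]
    - [[0,1.5,0],0]
    - [[0,0,0],0]

```text
t: 21.8
eef_pos: [598.6, 34.2, 40.1]
tcp_rot: [0.543, 0.455, -0.453, -0.542]
force: [-0.3, -0.7, 2.5]
grip_width: 20.9
```

Contact at the expected height. Release with a small opening, then lift.

Call:
arm_command:
  targets:
    - [[0,0,0],0]
    - [[0,0,0],0]
    - [[0,0,0],0]
    - [[0,0,0],0]
  fingers: 0.37

```text
t: 22.2
eef_pos: [597.8, 34.2, 38.6]
tcp_rot: [-0.542, -0.454, 0.454, 0.542]
force: [0.6, 0.1, -0.4]
grip_width: 31.7
```

Call:
arm_command:
  targets:
    - [[0,-15,0],0]
    - [[0,-40,0],0]
    - [[0,-45,0],0]
    - [[0,-45,0],0]
    - [[0,0,0],0]
    - [[0,0,0],0]

```text
t: 22.8
eef_pos: [598.8, 34.2, 186.8]
tcp_rot: [0.543, 0.455, -0.453, -0.541]
force: [-1.3, -0.7, -0.1]
grip_width: 31.7
```

```bash
python3 - <<'E'
from h import *
go([602.5,366,170],90); d=snap('wrist','w6'); capl(d,ww(42,30,0)[:2],84)
d=snap('side','s7'); capl(d,(602.5,366))
E
```

```text
t 22.8 pos [598.8  34.2 186.8] F [-1.3 -0.7 -0.1] w 31.7
axes x [0.175 0.985 0.001] y [ 0.005 -0.    -1.   ] z [-0.985  0.175 -0.005]
shift [327.3  16.9  54.5] ang 79.9 yaw -10.1
blob px [ 196  135   72   80 3268] rect [595.   15.9] [58.3 67.5] long ang -10.4
blob px [211 302  23   9 113] rect [603.5 366.5] [19.9 56.5] long ang -2.4
```

Call:
arm_command:
  targets:
    - [[32.5,0,5],0]
    - [[32.5,0,5],0]
    - [[32.5,0,5],0]
    - [[32.5,0,5],0]
    - [[32.5,0,5],0]
    - [[32.5,0,5],0]
    - [[32.5,0,6],0]
    - [[32.5,0,6],0]
    - [[32.5,0,6],0]
    - [[32.5,0,6],-4]
  fingers: 0.6

```text
t: 23.9
eef_pos: [600.7, 364.6, 181.2]
tcp_rot: [-0.525, -0.472, 0.474, 0.526]
force: [-0.3, -0.5, -0.1]
grip_width: 51.3
```

Call:
arm_command:
  targets:
    - [[0,0,0],-5]
    - [[0,0,0],0]
    - [[0,0,0],0]

```text
t: 24.2
eef_pos: [601.3, 363.1, 182.1]
tcp_rot: [-0.505, -0.494, 0.496, 0.506]
force: [0.3, -0.6, -0.2]
grip_width: 51.4
```

```bash
python3 - <<'E'
from h import *
st(); d=snap('wrist','w7'); r=capl(d,(603,366))
if r: go([*r[0],-10],r[1]+90)
E
```

```text
t 24.2 pos [601.3 363.1 182.1] F [ 0.3 -0.6 -0.2] w 51.4
axes x [ 0.021  1.    -0.002] y [-0.002 -0.002 -1.   ] z [-1.     0.021  0.002]
blob px [250 135  22  63 897] rect [603.3 368.9] [18.7 60.6] long ang -2.4
t 24.25 pos [601.5 362.8 182.7] F [ 0.3 -0.9 -0. ] w 51.0
axes x [ 0.022  1.    -0.001] y [-0.002 -0.001 -1.   ] z [-1.     0.022  0.002]
shift [  6.3 192.7  -2. ] ang 88.8 yaw 1.2
```

Call:
arm_command:
  targets:
    - [[3,30,-1],1.2]
    - [[3,40,-1],0]
    - [[0,40,0],0]
    - [[0,40,0],0]
    - [[0,25,0],0]
    - [[0,12,0],0]
    - [[0,5,0],0]
    - [[0,0,0],0]
    - [[0,0,0],0]

```text
t: 25.15
eef_pos: [605.0, 370.0, -5.7]
tcp_rot: [0.51, 0.491, -0.489, -0.51]
force: [0.3, 0.1, 0.0]
grip_width: 50.9
```

Call:
arm_command:
  targets:
    - [[0,0,0],0]
    - [[0,0,0],0]
    - [[0,0,0],0]
    - [[0,0,0],0]
    - [[0,0,0],0]
    - [[0,0,0],0]
    - [[0,0,0],0]
    - [[0,0,0],0]
  fingers: 0
  squeeze: 45

```text
t: 25.95
eef_pos: [604.5, 369.9, -6.5]
tcp_rot: [0.51, 0.491, -0.489, -0.51]
force: [-0.8, -1.5, 6.6]
grip_width: 20.6
```

Call:
arm_command:
  targets:
    - [[0,-10,0],0]
    - [[0,-30,0],0]
    - [[0,-40,0],0]
    - [[0,-40,0],0]
    - [[0,-40,0],0]
    - [[0,-30,0],0]
    - [[0,0,0],5]
    - [[0,0,0],3.2]
    - [[0,0,0],0]
    - [[0,0,0],0]

```text
t: 26.95
eef_pos: [603.5, 369.5, 181.2]
tcp_rot: [-0.543, -0.452, 0.453, 0.543]
force: [-0.5, 0.4, -1.9]
grip_width: 20.6
```

```bash
python3 - <<'E'
from h import *
go(ww(-42,30,180),79.8)
E
```

```text
t 26.95 pos [603.5 369.5 181.2] F [-0.5  0.4 -1.9] w 20.6
axes x [ 0.18   0.984 -0.001] y [-0.001 -0.001 -1.   ] z [-0.984  0.18   0.001]
shift [-331.2    1.4   29.9] ang 79.6 yaw -0.2
```

Call:
arm_command:
  targets:
    - [[-33,0,3],0]
    - [[-33,0,3],0]
    - [[-33,0,3],0]
    - [[-33,0,3],0]
    - [[-33,0,3],0]
    - [[-33,0,3],0]
    - [[-33,0,3],0]
    - [[-33,0,3],0]
    - [[-33,0,3],0]
    - [[-34,0,3],0]

```text
t: 27.95
eef_pos: [513.3, 48.5, 181.5]
tcp_rot: [-0.543, -0.453, 0.453, 0.543]
force: [0.3, -1.1, -1.4]
grip_width: 20.6
```

Call:
arm_command:
  targets:
    - [[0,0,0],0]
    - [[0,0,0],0]
    - [[0,0,0],0]

```text
t: 28.25
eef_pos: [514.1, 50.3, 181.6]
tcp_rot: [-0.543, -0.453, 0.452, 0.544]
force: [-0.9, -1.2, -1.2]
grip_width: 20.7
```

```bash
python3 - <<'E'
from h import *
go(ww(-42,30,44),79.8)
E
```

```text
t 28.25 pos [514.1  50.3 181.6] F [-0.9 -1.2 -1.2] w 20.7
axes x [0.181 0.983 0.   ] y [-0.  0. -1.] z [-0.983  0.181  0.   ]
shift [ -1.1 137.6  -0.5] ang 79.6 yaw -0.2
```

Call:
arm_command:
  targets:
    - [[-1,30,0],0]
    - [[0,35,0],0]
    - [[0,35,0],0]
    - [[0,20,0],0]
    - [[0,10,0],0]
    - [[0,4,0],0]
    - [[0,0,0],0]

```text
t: 28.95
eef_pos: [514.2, 49.1, 48.2]
tcp_rot: [0.543, 0.453, -0.452, -0.543]
force: [-0.0, -0.6, -1.4]
grip_width: 20.9
```

Call:
arm_command:
  targets:
    - [[0,1.5,0],0]
    - [[0,1.5,0],0]
    - [[0,1.5,0],0]
    - [[0,0,0],0]

```text
t: 29.35
eef_pos: [514.1, 48.6, 43.6]
tcp_rot: [0.544, 0.452, -0.452, -0.543]
force: [-0.4, -0.7, -0.3]
grip_width: 20.5
```

Call:
arm_command:
  targets:
    - [[0,0.5,0],0]
    - [[0,0,0],0]
    - [[0,0,0],0]
    - [[0,0,0],0]
  fingers: 0.37

```text
t: 29.75
eef_pos: [513.9, 48.6, 42.9]
tcp_rot: [0.544, 0.452, -0.452, -0.544]
force: [0.1, 0.6, 0.2]
grip_width: 31.8
```

Call:
arm_command:
  targets:
    - [[0,-15,0],0]
    - [[0,-40,0],0]
    - [[0,-45,0],0]
    - [[0,-45,0],0]
    - [[0,0,0],0]
    - [[0,0,0],0]

```text
t: 30.35
eef_pos: [514.7, 48.6, 190.6]
tcp_rot: [0.545, 0.453, -0.451, -0.543]
force: [0.7, -0.0, -0.9]
grip_width: 31.4
```

```bash
python3 - <<'E'
from h import *
go([642,-252,180],96); d=snap('side','s8'); capl(d,(643,-252)); d=snap('scene','sc8'); capl(d,(643,-252))
E
```

```text
t 30.35 pos [514.7  48.6 190.6] F [ 0.7 -0.  -0.9] w 31.4
axes x [0.182 0.983 0.001] y [ 0.005  0.    -1.   ] z [-0.983  0.182 -0.004]
shift [-272.5   11.1 -179.8] ang 79.5 yaw -16.5
blob px [256 213  16  10  58] rect [523.2  -2. ] [31.2 45.7] long ang -40.5
blob px [214 131  27  19 314] rect [ 451.  -352.5] [93.6 94.3] long ang -84.1
```

Call:
arm_command:
  targets:
    - [[-27,0,-18],0]
    - [[-27,0,-18],0]
    - [[-27,0,-18],0]
    - [[-27,0,-18],0]
    - [[-27,0,-18],0]
    - [[-27,0,-18],0]
    - [[-27,0,-18],0]
    - [[-27,0,-18],0]
    - [[-27,0,-18],0]
    - [[-27,0,-18],0]
  fingers: 0.6

```text
t: 31.45
eef_pos: [641.4, -250.6, 185.3]
tcp_rot: [-0.542, -0.452, 0.453, 0.545]
force: [-0.3, -0.6, -0.3]
grip_width: 51.0
```

Call:
arm_command:
  targets:
    - [[0,0,0],-8]
    - [[0,0,0],-8]
    - [[0,0,0],0]
    - [[0,0,0],0]

```text
t: 31.85
eef_pos: [641.3, -249.4, 186.3]
tcp_rot: [-0.475, -0.522, 0.523, 0.477]
force: [-1.0, 0.8, 0.3]
grip_width: 51.0
```

```bash
python3 - <<'E'
from h import *
st(); d=snap('wrist','w9'); r=capl(d,(642,-252))
if r: go([*r[0],-10],r[1]+90)
E
```

```text
t 31.85 pos [ 641.3 -249.4  186.3] F [-1.   0.8  0.3] w 51.0
axes x [-0.092  0.996  0.001] y [-0.002  0.001 -1.   ] z [-0.996 -0.092  0.002]
blob px [192 125  28  64 779] rect [ 640.1 -297.9] [24.  60.8] long ang 11.0
t 31.9 pos [ 641.4 -249.3  186.7] F [0.3 0.7 0. ] w 51.4
axes x [-0.093  0.996  0.001] y [-0.002  0.001 -1.   ] z [-0.996 -0.093  0.002]
shift [-48.4 196.7   5.5] ang 95.3 yaw -5.7
```

Call:
arm_command:
  targets:
    - [[-24,0,3],0]
    - [[-24,0,3],0]
    - [[0,0,0],-5.5]
    - [[0,0,0],0]
    - [[0,0,0],0]

```text
t: 32.4
eef_pos: [640.4, -297.5, 187.7]
tcp_rot: [0.45, 0.545, -0.545, -0.451]
force: [0.3, 0.0, 0.4]
grip_width: 51.5
```

```bash
python3 - <<'E'
from h import *
st(); d=snap('wrist','w10'); r=capl(d,(640,-298),rad=60)
if r: go([*r[0],-10],r[1]+90)
e=snap('side','s9');f=snap('scene','sc9')
a=cv2.resize(d['img'][...,::-1],(400,300));b=cv2.resize(e['img'][...,::-1],(400,300))
c=cv2.resize(f['img'][...,::-1],(400,300)); w=cv2.resize(load('w9')['img'][...,::-1],(400,300))
cv2.imwrite('pics/m4.png',np.vstack([np.hstack([a,w]),np.hstack([b,c])]))
E
```

```text
t 32.4 pos [ 640.4 -297.5  187.7] F [0.3 0.  0.4] w 51.5
axes x [-0.188  0.982  0.   ] y [-0.  0. -1.] z [-0.982 -0.188  0.   ]
blob px [ 232  131   33   62 1472] rect [ 640.7 -303. ] [30.6 60.2] long ang 10.8
t 32.45 pos [ 640.4 -297.4  187.9] F [ 1.1 -0.1  0.5] w 51.2
axes x [-0.189  0.982  0.   ] y [ 0.  0. -1.] z [-0.982 -0.189 -0.   ]
shift [ -5.6 197.8   0.8] ang 100.9 yaw 0.1
```

View pics/m4.png

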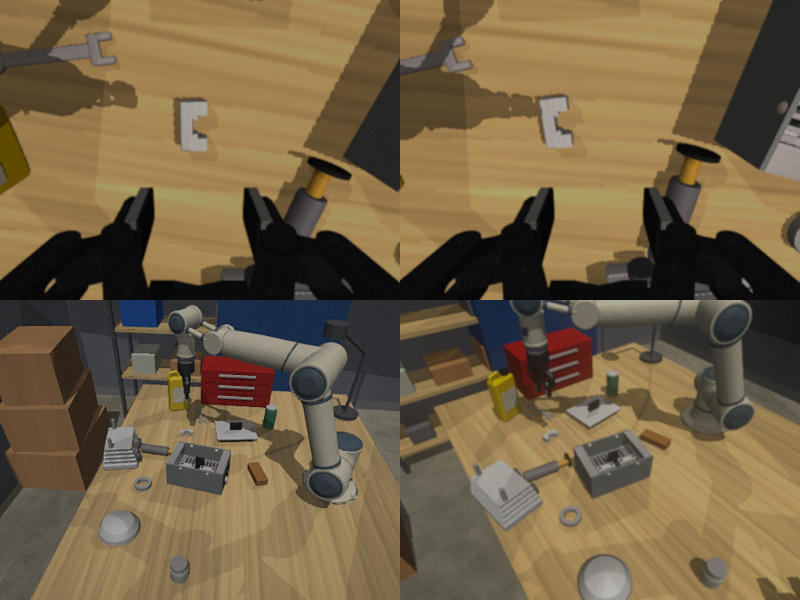

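Call:
arm_command:
  targets:
    - [[0,0,0],8.5]
    - [[0,0,0],8.5]
    - [[0,0,0],8.5]
    - [[0,0,0],8.5]
    - [[0,0,0],8.5]
    - [[0,0,0],8.5]
    - [[0,0,0],8.5]
    - [[0,0,0],8.5]
    - [[0,0,0],8.5]
    - [[0,0,0],8.5]
  fingers: 1

```text
t: 33.55
eef_pos: [640.5, -297.5, 187.9]
tcp_rot: [0.701, 0.096, -0.096, -0.701]
force: [0.7, -0.2, 0.2]
grip_width: 85.3
```

Call:
arm_command:
  targets:
    - [[0,0,0],5]
    - [[0,0,0],0]
    - [[0,0,0],0]

```text
t: 33.85
eef_pos: [640.5, -297.6, 187.9]
tcp_rot: [0.704, 0.069, -0.069, -0.704]
force: [0.1, -0.2, 0.4]
grip_width: 85.0
```

```bash
python3 - <<'E'
from h import *
d=load('w10'); r0=capl(d,(640,-303),z=22,rad=60)
st(); d=snap('wrist','w11'); r=capl(d,(640,-303),z=22,rad=60)
go([*r[0],-20],r[1]); print(w2px(d,[640,-303,22]))
E
```

```text
blob px [ 232  131   33   62 1472] rect [ 643.5 -302.7] [31.7 62.4] long ang 10.8
t 33.85 pos [ 640.5 -297.6  187.9] F [ 0.1 -0.2  0.4] w 85.0
axes x [0.981 0.193 0.   ] y [ 0. -0. -1.] z [-0.193  0.981 -0.   ]
blob px [ 225  151   63   30 1269] rect [ 643.6 -302.9] [29.9 62.2] long ang 11.2
t 33.9 pos [ 640.4 -297.8  187.9] F [-0.1 -0.1 -0.6] w 85.6
axes x [0.981 0.193 0.   ] y [ 0. -0. -1.] z [-0.193  0.981 -0.   ]
shift [  2.1 207.9  -5.6] ang 11.1 yaw -0.0
[252.46991879 165.12671655]
```

Call:
arm_command:
  targets:
    - [[2,35,-3],0]
    - [[0,40,-3],0]
    - [[0,40,0],0]
    - [[0,40,0],0]
    - [[0,30,0],0]
    - [[0,14,0],0]
    - [[0,6,0],0]
    - [[0,3,0],0]
    - [[0,0,0],0]

```text
t: 34.8
eef_pos: [644.5, -304.0, -18.3]
tcp_rot: [0.704, 0.069, -0.067, -0.703]
force: [-0.2, -0.2, 0.5]
grip_width: 85.3
```

Call:
arm_command:
  targets:
    - [[0,0,0],0]
    - [[0,0,0],0]
    - [[0,0,0],0]
    - [[0,0,0],0]
    - [[0,0,0],0]
    - [[0,0,0],0]
  fingers: 0
  squeeze: 45

```text
t: 35.4
eef_pos: [644.6, -304.1, -17.6]
tcp_rot: [0.705, 0.069, -0.067, -0.703]
force: [0.1, 0.4, 5.4]
grip_width: 61.9
```

Call:
arm_command:
  targets:
    - [[0,-10,0],0]
    - [[0,-30,0],0]
    - [[0,-40,0],0]
    - [[0,-40,0],0]
    - [[0,-40,0],0]
    - [[0,-40,0],0]
    - [[0,0,0],8]
    - [[0,0,0],8]
    - [[0,0,0],5.4]
    - [[0,0,0],0]

```text
t: 36.4
eef_pos: [643.3, -303.5, 179.8]
tcp_rot: [-0.704, 0.064, -0.064, 0.704]
force: [0.0, -0.6, -0.9]
grip_width: 62.3
```

```bash
python3 - <<'E'
from h import *
go(ww(0,-35,180),WY)
E
```

```text
t 36.4 pos [ 643.3 -303.5  179.8] F [ 0.  -0.6 -0.9] w 62.3
axes x [ 0.983 -0.181 -0.001] y [-0.  0. -1.] z [0.181 0.983 0.   ]
shift [-1.483e+02 -1.000e-01  2.586e+02] ang -10.4 yaw -0.2
```

Call:
arm_command:
  targets:
    - [[-15,0,26],0]
    - [[-15,0,26],0]
    - [[-15,0,26],0]
    - [[-15,0,26],0]
    - [[-15,0,26],0]
    - [[-15,0,26],0]
    - [[-15,0,26],0]
    - [[-15,0,26],0]
    - [[-14,0,25],0]
    - [[-14,0,26],0]

```text
t: 37.4
eef_pos: [543.9, -21.1, 180.0]
tcp_rot: [-0.704, 0.063, -0.063, 0.704]
force: [0.3, -0.0, -1.3]
grip_width: 62.4
```

Call:
arm_command:
  targets:
    - [[0,0,0],0]
    - [[0,0,0],0]
    - [[0,0,0],0]

```text
t: 37.7
eef_pos: [544.7, -22.7, 179.8]
tcp_rot: [0.704, -0.064, 0.064, -0.704]
force: [-0.2, 0.1, -1.6]
grip_width: 62.3
```

```bash
python3 - <<'E'
from h import *
go(ww(0,-35,34),WY)
E
```

```text
t 37.7 pos [544.7 -22.7 179.8] F [-0.2  0.1 -1.6] w 62.3
axes x [ 0.984 -0.18   0.   ] y [-0. -0. -1.] z [ 0.18   0.984 -0.   ]
shift [ -0.6 145.8   0.5] ang -10.3 yaw -0.1
```

Call:
arm_command:
  targets:
    - [[0,35,0],0]
    - [[0,35,0],0]
    - [[0,35,0],0]
    - [[0,22,0],0]
    - [[0,10,0],0]
    - [[0,4,0],0]
    - [[0,2,0],0]
    - [[0,0,0],0]

```text
t: 38.5
eef_pos: [545.5, -22.4, 38.2]
tcp_rot: [0.704, -0.063, 0.065, -0.704]
force: [0.3, -0.5, -0.5]
grip_width: 62.7
```

Call:
arm_command:
  targets:
    - [[0,1.5,0],0]
    - [[0,1.5,0],0]
    - [[0,1,0],0]
    - [[0,0,0],0]

```text
t: 38.9
eef_pos: [544.5, -22.0, 32.7]
tcp_rot: [0.704, -0.064, 0.064, -0.704]
force: [-0.7, 0.6, -1.1]
grip_width: 62.3
```

Call:
arm_command:
  targets:
    - [[0,1,0],0]
    - [[0,1,0],0]
    - [[0,0,0],0]
    - [[0,0,0],0]

```text
t: 39.3
eef_pos: [544.7, -22.0, 32.3]
tcp_rot: [-0.704, 0.064, -0.064, 0.704]
force: [-3.3, 1.3, 6.6]
grip_width: 62.3
```

Call:
arm_command:
  targets:
    - [[0,0,0],0]
    - [[0,0,0],0]
    - [[0,0,0],0]
    - [[0,0,0],0]
  fingers: 0.85

```text
t: 39.7
eef_pos: [544.5, -22.1, 30.5]
tcp_rot: [0.704, -0.064, 0.064, -0.704]
force: [0.5, -0.1, 0.4]
grip_width: 72.3
```

Call:
arm_command:
  targets:
    - [[0,-20,0],0]
    - [[0,-40,0],0]
    - [[0,-45,0],0]
    - [[0,-45,0],0]
    - [[0,-30,0],0]
    - [[0,-20,0],0]
    - [[0,0,0],0]
    - [[0,0,0],0]

```text
t: 40.5
eef_pos: [544.7, -22.1, 230.0]
tcp_rot: [0.704, -0.064, 0.064, -0.704]
force: [-0.0, -0.4, -0.9]
grip_width: 72.7
```

```bash
python3 - <<'E'
from h import *
go([395,-333,200],97.3); d=snap('wrist','w12'); capl(d,ww(0,-35,0)[:2],72,50)
s=snap('side','s10');f=snap('scene','sc10')
E
```

```text
t 40.5 pos [544.7 -22.1 230. ] F [-0.  -0.4 -0.9] w 72.7
axes x [ 0.984 -0.18  -0.   ] y [-0.  0. -1.] z [ 0.18   0.984 -0.   ]
shift [ -91.1   30.1 -332.8] ang -10.4 yaw 72.3
blob px [ 208  124   88   53 1824] rect [545.  -10.9] [50.9 83.7] long ang -10.4
```

Call:
arm_command:
  targets:
    - [[-9,0,-33],0]
    - [[-9,0,-33],0]
    - [[-9,0,-33],0]
    - [[-9,0,-33],0]
    - [[-9,0,-33],0]
    - [[-9,0,-33],0]
    - [[-9,0,-33],0]
    - [[-9,0,-34],0]
    - [[-9,0,-34],0]
    - [[-10,0,-34],0]
  fingers: 0.7

```text
t: 41.65
eef_pos: [393.9, -334.1, 229.0]
tcp_rot: [-0.704, 0.065, -0.063, 0.705]
force: [0.3, 0.6, -0.0]
grip_width: 59.6
```

Call:
arm_command:
  targets:
    - [[0,0,0],8.5]
    - [[0,0,0],8.5]
    - [[0,0,0],8.5]
    - [[0,0,0],8.5]
    - [[0,0,0],8.5]
    - [[0,0,0],8.5]
    - [[0,0,0],8.5]
    - [[0,0,0],8.5]
    - [[0,0,0],4.3]
    - [[0,0,0],0]

```text
t: 42.65
eef_pos: [394.7, -332.9, 229.2]
tcp_rot: [-0.531, 0.468, -0.466, 0.531]
force: [0.6, 0.2, -0.9]
grip_width: 60.0
```

```bash
python3 - <<'E'
from h import *
st(); d=snap('wrist','w13'); w=load('w12')
r=lambda i:cv2.resize(i[...,::-1],(400,300))
sc=load('sc10')['img'][140:260,200:340]; si=load('s10')['img'][160:260,200:310]
cv2.imwrite('pics/m5.png',np.vstack([np.hstack([r(w['img']),r(d['img'])]),np.hstack([r(sc),r(si)])]))
E
```

```text
t 42.65 pos [ 394.7 -332.9  229.2] F [ 0.6  0.2 -0.9] w 60.0
axes x [ 0.127 -0.992 -0.002] y [-0.002  0.002 -1.   ] z [ 0.992  0.127 -0.002]
```

View pics/m5.png

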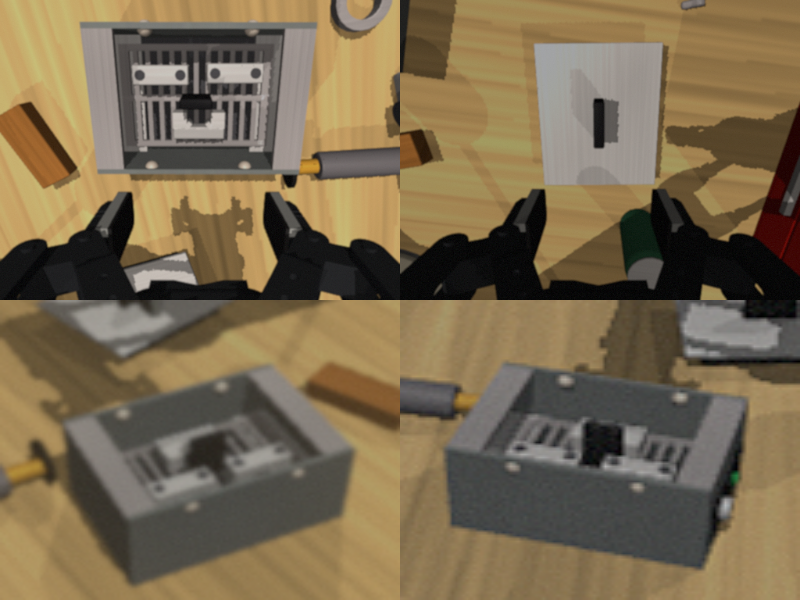

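```bash
python3 - <<'E'
from h import *
d=load('w13'); s,r=st()
f=lambda u,v,z: px2w(d,(u-400)*1.28,v*1.28,z)[:2]
P=np.array([f(535,43,29),f(662,43,29),f(655,184,29),f(546,184,29)]); e=np.diff(np.vstack([P,P[:1]]),axis=0)
print(P.mean(0).round(1),np.hypot(*e.T).round(),np.degrees(np.arctan2(e[:,1],e[:,0])).round(1))
g=cv2.cvtColor(d['img'],cv2.COLOR_RGB2GRAY)[110:210,235:285]
m=(g<45); ys,xs=np.nonzero(m); print(xs.min()+235,xs.max()+235,ys.min()+110,ys.max()+110, 'pred top',w2px(d,[*P.mean(0),69]),w2px(d,[*P.mean(0),29]))
q=cv2.minAreaRect(P.astype(np.float32)); print(q)
print('can',f(640,212,0),f(640,275,60))
go([*P.mean(0),27],None)
E
```

```text
t 42.7 pos [ 394.8 -333.   229.4] F [-1.6  0.3 -0.3] w 59.9
axes x [ 0.129 -0.992 -0.002] y [-0.002  0.001 -1.   ] z [ 0.992  0.129 -0.001]
[ 394.9 -334.1] [163. 199. 165. 199.] [ -82.7 -171.7   97.4    8. ]
248 260 127 188 pred top [255.38993579 160.77364502] [255.38936793 152.46799038]
((395.04931640625, -334.3338317871094), (200.9442138671875, 164.53541564941406), 8.016525268554688)
can [ 240.08044122 -422.84683914] [ 164.90335631 -427.36395865]
t 42.7 pos [ 394.8 -333.   229.4] F [-1.6  0.3 -0.3] w 59.9
axes x [ 0.129 -0.992 -0.002] y [-0.002  0.001 -1.   ] z [ 0.992  0.129 -0.001]
shift [  1.5 202.4   0.3]
```

Call:
arm_command:
  targets:
    - [[1,30,0],0.3]
    - [[0,40,0],0]
    - [[0,40,0],0]
    - [[0,40,0],0]
    - [[0,40,0],0]
    - [[0,15,0],0]
    - [[0,7,0],0]
    - [[0,3,0],0]
    - [[0,0,0],0]
    - [[0,0,0],0]
  fingers: 0.5

```text
t: 43.7
eef_pos: [396.1, -335.1, 17.9]
tcp_rot: [0.53, -0.467, 0.47, -0.53]
force: [0.1, 0.7, -0.4]
grip_width: 42.8
```

Call:
arm_command:
  targets:
    - [[0,0,0],0]
    - [[0,0,0],0]
    - [[0,0,0],0]
    - [[0,0,0],0]
    - [[0,0,0],0]
    - [[0,0,0],0]
    - [[0,0,0],0]
  fingers: 0
  squeeze: 70

```text
t: 44.4
eef_pos: [395.7, -334.6, 17.0]
tcp_rot: [-0.53, 0.468, -0.469, 0.53]
force: [0.1, 1.3, 5.7]
grip_width: 12.4
```

Call:
arm_command:
  targets:
    - [[0,-10,0],0]
    - [[0,-30,0],0]
    - [[0,-40,0],0]
    - [[0,-40,0],0]
    - [[0,-40,0],0]
    - [[0,-35,0],0]
    - [[0,0,0],0]
    - [[0,0,0],0]

```text
t: 45.2
eef_pos: [395.2, -334.3, 210.9]
tcp_rot: [0.53, -0.468, 0.469, -0.53]
force: [-0.2, 0.4, -3.1]
grip_width: 12.5
```

```bash
python3 - <<'E'
from h import *
go(ww(0,0,210),79.8)
E
```

```text
t 45.2 pos [ 395.2 -334.3  210.9] F [-0.2  0.4 -3.1] w 12.5
axes x [ 0.122 -0.993  0.   ] y [ 0. -0. -1.] z [0.993 0.122 0.   ]
shift [-325.     0.8  196.3] ang -83.0 yaw 17.2
```

Call:
arm_command:
  targets:
    - [[-32.5,0,19.6],0]
    - [[-32.5,0,19.6],0]
    - [[-32.5,0,19.6],0]
    - [[-32.5,0,19.6],0]
    - [[-32.5,0,19.6],0]
    - [[-32.5,0,19.6],0]
    - [[-32.5,0,19.6],0]
    - [[-32.5,0,19.6],0]
    - [[-32.5,0,19.6],0]
    - [[-32.5,0,19.6],0]

```text
t: 46.2
eef_pos: [549.3, 13.9, 207.5]
tcp_rot: [0.531, -0.47, 0.467, -0.528]
force: [0.7, 0.3, -2.8]
grip_width: 12.7
```

Call:
arm_command:
  targets:
    - [[0,0,0],5]
    - [[0,0,0],7]
    - [[0,0,0],5.2]
    - [[0,0,0],0]
    - [[0,0,0],0]
    - [[0,0,0],0]

```text
t: 46.8
eef_pos: [549.6, 12.2, 209.7]
tcp_rot: [-0.455, 0.542, -0.542, 0.454]
force: [-0.4, -0.2, -2.8]
grip_width: 12.5
```

```bash
python3 - <<'E'
from h import *
go(ww(0.5,0,117),79.8)
E
```

```text
t 46.8 pos [549.6  12.2 209.7] F [-0.4 -0.2 -2.8] w 12.5
axes x [-0.175 -0.985  0.   ] y [-0.002  0.    -1.   ] z [ 0.985 -0.175 -0.002]
shift [-0.2 92.7  1.4] ang -100.1 yaw 0.1
```

Call:
arm_command:
  targets:
    - [[0,30,1],0]
    - [[0,30,0],0]
    - [[0,15,0],0]
    - [[0,5,0],0]
    - [[0,4,0],0]
    - [[0,4,0],0]
    - [[0,0,0],0]
    - [[0,0,0],0]

```text
t: 47.6
eef_pos: [551.5, 12.1, 123.8]
tcp_rot: [0.453, -0.542, 0.543, -0.454]
force: [0.2, 0.0, -2.9]
grip_width: 12.6
```

```bash
python3 - <<'E'
from h import *
s,r=st(); print(s['moment'].round(2))
E
```

```text
t 47.6 pos [551.5  12.1 123.8] F [ 0.2  0.  -2.9] w 12.6
axes x [-0.177 -0.984 -0.   ] y [ 0.002 -0.    -1.   ] z [ 0.984 -0.177  0.001]
[-0.01  0.02  0.03]
```

Rails are 3 mm into the opening with no contact. Continue down onto the catches.

Call:
arm_command:
  targets:
    - [[0,2,0],0]
    - [[0,2,0],0]
    - [[0,2,0],0]
    - [[0,2,0],0]
    - [[0,0,0],0]

```text
t: 48.1
eef_pos: [551.3, 12.0, 114.9]
tcp_rot: [0.453, -0.542, 0.543, -0.454]
force: [1.0, -1.2, 0.5]
grip_width: 12.9
```

Call:
arm_command:
  targets:
    - [[0,2,0],0]
    - [[0,2,0],0]
    - [[0,2,0],0]
    - [[0,0,0],0]

```text
t: 48.5
eef_pos: [550.5, 12.1, 107.6]
tcp_rot: [-0.454, 0.543, -0.542, 0.453]
force: [1.3, -1.2, -3.6]
grip_width: 12.4
```

Call:
arm_command:
  targets:
    - [[0,2,0],0]
    - [[0,2,0],0]
    - [[0,0,0],0]

```text
t: 48.8
eef_pos: [550.6, 11.9, 103.8]
tcp_rot: [-0.454, 0.543, -0.542, 0.453]
force: [0.3, -1.2, -4.3]
grip_width: 12.7
```

Call:
arm_command:
  targets:
    - [[0,1.5,0],0]
    - [[0,1.5,0],0]
    - [[0,1.5,0],0]
    - [[0,0,0],0]

```text
t: 49.2
eef_pos: [550.8, 11.9, 103.1]
tcp_rot: [0.453, -0.542, 0.543, -0.454]
force: [-7.2, -2.3, 9.4]
grip_width: 13.0
```

Call:
arm_command:
  targets:
    - [[0,1.5,0],0]
    - [[0,0,0],0]
    - [[0,0,0],0]

```text
t: 49.5
eef_pos: [550.9, 11.9, 103.1]
tcp_rot: [0.453, -0.542, 0.543, -0.454]
force: [-10.3, -1.7, 15.9]
grip_width: 13.0
```

```bash
python3 - <<'E'
from h import *
s,r=st(); print(s['moment'].round(2))
E
```

```text
t 49.5 pos [550.9  11.9 103.1] F [-10.3  -1.7  15.9] w 13.0
axes x [-0.177 -0.984  0.   ] y [ 0.002 -0.001 -1.   ] z [ 0.984 -0.177  0.002]
[-0.25  1.76  0.01]
```

Call:
arm_command:
  targets:
    - [[0,-4,0],0]
    - [[0,0,0],0]
    - [[0,0,0],0]
    - [[0,0,0],0]
    - [[0,0,0],0]
    - [[0,0,0],0]
  fingers: 0.5

```text
t: 50.1
eef_pos: [550.9, 12.1, 102.4]
tcp_rot: [-0.454, 0.543, -0.542, 0.454]
force: [-1.0, 0.7, -0.4]
grip_width: 42.7
```

Call:
arm_command:
  targets:
    - [[0,-15,0],0]
    - [[0,-40,0],0]
    - [[0,-45,0],0]
    - [[0,-45,0],0]
    - [[0,0,0],0]
    - [[0,0,0],0]

```text
t: 50.7
eef_pos: [551.7, 12.1, 250.6]
tcp_rot: [0.452, -0.541, 0.544, -0.455]
force: [-0.2, 0.3, -0.5]
grip_width: 43.1
```

```bash
python3 - <<'E'
from h import *
st(); d=snap('wrist','w14')
h=cv2.cvtColor(d['img'],cv2.COLOR_RGB2HSV)
pr=np.array([w2px(d,ww(x,y,115)) for x,y in [(100,83),(100,-83),(-100,-83),(-100,83)]]); print('pred corners if seated z115',pr.round(1).tolist())
# bright lid top vs grey lip / dark
m=((h[...,1]<45)&(h[...,2]>178)).astype('uint8'); m=cv2.morphologyEx(m,cv2.MORPH_OPEN,np.ones((5,5)))
n,l,s,c=cv2.connectedComponentsWithStats(m); i=1+np.argmax(s[1:,4]); print(s[i])
cs,_=cv2.findContours((l==i).astype('uint8'),cv2.RETR_EXTERNAL,cv2.CHAIN_APPROX_NONE)
H=cv2.convexHull(cs[0]); print(cv2.approxPolyDP(H,6,True)[:,0].tolist())
b=cv2.cvtColor(d['img'],cv2.COLOR_RGB2GRAY); print(b[:, int(pr[:,0].mean())-45][::4].tolist())
print(b[150][100:400:4].tolist())
E
```

```text
t 50.7 pos [551.7  12.1 250.6] F [-0.2  0.3 -0.5] w 43.1
axes x [-0.177 -0.984 -0.001] y [ 0.005 -0.    -1.   ] z [ 0.984 -0.177  0.005]
pred corners if seated z115 [[154.2, 52.2], [354.1, 52.3], [336.8, 266.3], [171.2, 266.0]]Traceback (most recent call last):
  File "<stdin>", line 7, in <module>
    return _wrapfunc(a, 'argmax', axis=axis, out=out, **kwds)
    return bound(*args, **kwds)
ValueError: attempt to get argmax of an empty sequence
```

```bash
python3 - <<'E'
from h import *
d=load('w14'); h=cv2.cvtColor(d['img'],cv2.COLOR_RGB2HSV); b=cv2.GaussianBlur(h[...,2],(3,3),0).astype(int); S=h[...,1].astype(int)
pr={'far edge(+x) col225':(225,None)}
for u in (200,230,300): print('col',u,[(v,b[v,u],S[v,u]) for v in range(36,64,3)],[(v,b[v,u],S[v,u]) for v in range(254,284,3)])
for v in (80,150,220): print('row',v,[(u,b[v,u],S[v,u]) for u in range(146,182,3)],[(u,b[v,u],S[v,u]) for u in range(328,364,3)])
for z in (115,130): print(z,[w2px(d,ww(*p,z)).round(0).tolist() for p in [(100,83),(-100,83),(100,-83),(-100,-83)]])
print('rows: pred y edge at v=80/150/220 z115:',[np.interp(v,[52.2,266],[154.2,171.2]).round(1) for v in (80,150,220)],[np.interp(v,[52.2,266],[354.1,336.8]).round(1) for v in (80,150,220)])
E
```

```text
col 200 [(36, np.int64(133), np.int64(25)), (39, np.int64(134), np.int64(21)), (42, np.int64(136), np.int64(21)), (45, np.int64(133), np.int64(23)), (48, np.int64(132), np.int64(21)), (51, np.int64(125), np.int64(23)), (54, np.int64(151), np.int64(8)), (57, np.int64(161), np.int64(8)), (60, np.int64(160), np.int64(8)), (63, np.int64(161), np.int64(8))] [(254, np.int64(8), np.int64(142)), (257, np.int64(8), np.int64(128)), (260, np.int64(9), np.int64(64)), (263, np.int64(9), np.int64(77)), (266, np.int64(9), np.int64(39)), (269, np.int64(8), np.int64(128)), (272, np.int64(10), np.int64(64)), (275, np.int64(6), np.int64(204)), (278, np.int64(8), np.int64(70)), (281, np.int64(7), np.int64(0))]
col 230 [(36, np.int64(130), np.int64(24)), (39, np.int64(132), np.int64(21)), (42, np.int64(133), np.int64(21)), (45, np.int64(132), np.int64(21)), (48, np.int64(127), np.int64(22)), (51, np.int64(121), np.int64(24)), (54, np.int64(151), np.int64(10)), (57, np.int64(160), np.int64(11)), (60, np.int64(160), np.int64(11)), (63, np.int64(160), np.int64(13))] [(254, np.int64(154), np.int64(18)), (257
[... 3254 characters left out ...]
p.int64(21)), (331, np.int64(156), np.int64(23)), (334, np.int64(156), np.int64(21)), (337, np.int64(160), np.int64(19)), (340, np.int64(145), np.int64(19)), (343, np.int64(88), np.int64(132)), (346, np.int64(87), np.int64(135)), (349, np.int64(87), np.int64(133)), (352, np.int64(87), np.int64(129)), (355, np.int64(87), np.int64(130)), (358, np.int64(86), np.int64(133)), (361, np.int64(131), np.int64(131))]
115 [[154.0, 52.0], [171.0, 266.0], [354.0, 52.0], [337.0, 266.0]]
130 [[149.0, 51.0], [168.0, 274.0], [359.0, 51.0], [340.0, 274.0]]
rows: pred y edge at v=80/150/220 z115: [np.float64(156.4), np.float64(162.0), np.float64(167.5)] [np.float64(351.9), np.float64(346.2), np.float64(340.5)]
```

```bash
python3 - <<'E'
from h import *
a=load('sc10')['img']; s,r=st(); d=snap('scene','sc11')['img']
o=load('scene0')['img'].astype(int)
for n,(u0,u1,v0,v1) in dict(jar=(380,425,325,370),wrench=(158,202,128,156),bearing=(200,236,258,294),brick=(304,350,164,192)).items():
    print(n,np.abs(o[v0:v1,u0:u1]-d[v0:v1,u0:u1]).mean().round(1))
print(finish_job())
E
```

```text
t 50.75 pos [551.1  12.1 248.3] F [-0.1  1.1 -0.6] w 42.7
axes x [-0.177 -0.984 -0.   ] y [ 0.001 -0.    -1.   ] z [ 0.984 -0.177  0.001]
jar 6.2
wrench 1.9
bearing 1.7
brick 2.6
the job is handed in; nothing more can be done
None
```

The parts washer is ready and the job is handed in, at about 51 s of robot time.

- **Strainer:** it is through the opening, flat on the ledges. The pictures and the firm stop when I pressed down agree.
- **Caps:** all three caps on the bench are on the grating. Two stand on their feet. The third had been knocked aside and onto its side before I reached it. I laid it on the grating as it was, lying on its side and clear of the lid's rails.
- **Lid:** it went down past its catches to a firm stop of about 16 N, at the height expected for seated. In the last wrist picture its edges match a level, seated lid within about 1–2 pixels on all sides.
- **Missed grasps:** the first tries at the strainer and at one cap closed on nothing, because the fingers end about 23 mm short of the reported tool point. I corrected for that. The strainer and cap stayed where they were.
- **Rest of the bench:** wrench, bearing and brick look unchanged from the first picture. The jar's patch differs a little more (6.2 grey levels, the others about 2). I put this down to arm shadow and did not confirm it. I did not check the grinder at the end.

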